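# Set up the ink mixing station

### The arm

A 6-joint arm with a two-finger parallel gripper is mounted at the origin on the work surface. World frame = base frame: x ahead of the robot, y to its left, z up, the work surface at z = 0. Lengths are in m, angles in rad, forces in N, time in s.
With the tool pointing down it reaches from about 0.425 to 0.95 m from the base axis. Payload 3.5 kg.
Tool frame: the origin (TCP) lies midway between the tips of the shut fingers; the grasp point (between the pads) lies 19 mm behind it; z points along the fingers, y is the direction in which the jaws open and shut (so a half turn about z gives the same grasp; the last joint's range is limited). The gripper opens to 85 mm and grips with 20 to 120 N. Pads are 22 mm wide; open, the fingers measure 114 mm over their backs; the gripper's body (76 mm by 85 mm) begins 54 mm behind the grasp point. The pads swing forward as they close: fully open they stand 13 mm farther back than shut.
Start: joints at [-1.484, 0.286, 1.577, -0, 1.279, -0.15], TCP at [0.158, -0.656, 0.231] pointing down, gripper open.
Joint ranges: [-2.77, 2.77], [-0.9, 2.22], [0.21, 2.48], [-1.53, 4.67], [0.24, 2.81], [-2.84, 2.84]. Speed limits (rad/s): [2.79, 2.79, 3.14, 3.14, 3.14, 3.14].

### API

Orientations are given as a unit quaternion [x, y, z, w].
In Python, from plant import ctrl gives the robot as it stands.
- The arm moves only by the tool apply_moves, never from a script. Its argument "moves" is a list that holds one entry, the list of rows, each a list of 7 numbers: the shift along the tool's x, y, z in m, then the turn, a rotation vector about the tool's x, y, z in degrees, then the gripper's target within -1 to 1 (shut at 1, half-way at 0, fully open at -1). In form: [[[tx, ty, tz, ax, ay, az, hand], ...]]. A call has 1 to 12 rows; each row shifts and turns the pose as measured when the row begins, along the tool's axes as they then stand; what a row does not reach is not made up. A row lasts 1/10 s, in which the tool goes at most 50 mm and 8.59 degrees, less where a joint would pass 70% of its speed; a pose out of reach is approached as far as the arm can. A call with a gripper value outside its range is refused whole. The fingers move at their own pace and stop on an object; "force" is the grip in N (left out, the last holds). Time passes only in rows, so rows that do not move let the fingers close. It gives the time, the measured TCP pose, the force and the opening at its end, in the units of the state.
- ctrl.get_state(): the state, without advancing time (a new reading comes with each control period).
- ctrl.read_camera(name): name is "side" or "top"; returns the picture (480x640x3 uint8, red, green, blue); there is no depth.
- ctrl.get_calibration(name): a dict with "camera_matrix" (3x3 intrinsics, pixels), "k1" (the pictures are not rectified: a ray, as slopes to the right and down, at radius r is drawn at 1 + k1 r^2 times it, then the intrinsics apply), "cam_to_world" (4x4, takes a point from camera to world coordinates). Camera axes: x right, y up, looking along -z (the intrinsics and any distortion apply to the point x, -y, -z); pixel columns grow to the right and rows downward; lengths in m; the calibration is good to about 2 mm. A picture is of the moment at which its call begins. get_calibration takes no time and is no camera call.
- ctrl.sign_off(): hands the job in, once; it reports no verdict.
The state is a dict: "time": time; "qpos": joint angles; "dq": joint speeds; "joint_efforts": joint torques, N m; "eef_pos": TCP position; "tcp_rot": TCP orientation; "contact_force": force on the tool from outside, world axes, zero at the start; "wrist_torque": the same for the moment, N m; "opening": opening from 0.0 (shut) to 1.0 (fully open).
Only numpy, scipy, OpenCV 4.12 (cv2) and the standard library are available. Lean on these libraries where they do the work, as an engineer would, in place of code of your own. Each camera call takes 0.05 s, during which the arm holds its last target. There are 200 camera calls.

### The job

Set up the ink mixing mat: first fit the steel grate into the drip tray, tucking its plain edge under the tray's lip and lowering the handle edge until it lies flat, then stand the tin in the middle of the grate, and then the squat pot centred on top of the tin. Also stand the empty mixing cup in the middle of the scale's round pan, and the narrow bottle on the mat midway between the tray and the scale, in line with their centres. Leave everything upright, and do not push or knock over the two glass jars that stand at the ends of the mat.

Things in the scene. Friction and masses are not known exactly. Their poses are not given: they have to be found in the camera images.
- mat: Flat dark rubber mat fixed on the bench, 180 (x) by 440 (y), 2 thick (all sizes here in mm). Origin: centre of its underside; y along its length, x across it, away from the robot. Tray and scale are fixed on it, centres 140 either side of its centre along y (sides vary), so its centre is midway between them.
- tray: Grey drip tray. Origin: underside centre; x away from robot. In mm: well 136 (x) by 106 (y), 4 mm walls 22 high; side ledges, top at z 12, carry the grate. Lip on the robot's side (-x) spans x -68 to -54, underside z 25, top 28. Grate won't go in flat: hold the handle end raised 0.2 rad, slide the plain end under the lip, lower. Seated: underside z 12, handle at +x, 3 play each way.
- scale: Fixed white bench scale on the mat, 130 by 130 mm, with a flat round steel pan of diameter 104. Origin: on the underside, right below the pan's centre; z up; pan top 32 above the origin; the pan does not move.
- grate_grip (a point): Loose steel bar grate, plate 130 (x) by 100 (y) by 6 mm, 180 g, with an upright tab handle near one end: 8 thick (x), 40 wide (y), 42 above the plate top. Point: in the tab, 28 above the plate top, 34 above its underside, 14 below the tab top. x points from plain edge to handle edge, z up: plain edge at x -113 from the point, plate centre -48, handle edge +17.
- tin_mid (a point): Loose closed steel tin with a paper band, diameter 65, height 85 mm, about 350 g, flat top of diameter 60. Point: its centre, half-way up; z up.
- pot_mid (a point): Loose squat closed plastic pot, white with a black lid, diameter 54, height 36 mm, about 100 g. Point: its centre, half-way up; z up.
- bottle_mid (a point): Loose narrow white plastic bottle with a black cap, body diameter 44 up to 72 above its foot, then narrowing to a neck of 29 at the cap; height 105 mm, about 150 g. Point: its centre, half-way up (52.5 above its foot); z up.
- cup_mid (a point): Loose empty open-topped straight white plastic mixing cup, outer diameter 58, height 70 mm, wall 3, about 60 g, standing mouth up. Point: on its axis, half-way up; z up.
- jar_a: Bystander: closed clear glass jar, diameter 58, height 85 mm, standing beyond one end of the mat; to be left alone. Origin: centre of its underside.
- jar_b: Bystander: closed amber glass jar, diameter 58, height 85 mm, standing beyond the other end of the mat; to be left alone. Origin: centre of its underside.
Mind the look-alikes: they are no part of the job. What is shaped like the part that bears cup_mid but yellow is not meant.

How it is judged:
On the way, in this order (a step that is already met when the one before it is completed fails the run):
1. the grate lies flat in the tray under the lip, handle away from the lip (x of grate_grip in the frame of tray between 0.041 and 0.055 m and y of grate_grip in the frame of tray between -0.008 and 0.008 m and z of grate_grip in the frame of tray between 0.043 and 0.049 m and angle between grate_grip's own z axis and vertical below 0.04 rad and angle between the x axis of grate_grip and the x axis of tray, either way round below 0.12 rad), for 0.2 s.
2. the tin stands in the middle of the seated grate (all of step 1 and horizontal distance between tin_mid and tray below 0.015 m and z of tin_mid in the frame of tray between 0.0565 and 0.0645 m and angle between tin_mid's own z axis and vertical below 0.06 rad), for 0.2 s.
3. the pot stands on the tin (all of step 2 and horizontal distance between pot_mid and tin_mid below 0.012 m and z of pot_mid in the frame of tin_mid between 0.0565 and 0.0645 m and angle between pot_mid's own z axis and vertical below 0.06 rad), for 0.2 s.
At the end, for the whole second after the job is handed in: Grate flat on the ledges under the lip (height within 3 mm), handle away from the lip; tin upright on it within 15 mm of the tray centre; pot on the tin within 12 mm of its axis; cup on the pan and bottle on the mat, upright, each within 15 mm of the centre; all at rest (all of step 3 and horizontal distance between bottle_mid and mat below 0.015 m and z of bottle_mid in the frame of mat between 0.0505 and 0.0585 m and angle between each of bottle_mid, cup_mid's own z axis and vertical below 0.06 rad and horizontal distance between cup_mid and scale below 0.015 m and z of cup_mid in the frame of scale between 0.063 and 0.071 m and linear speed of each of grate, tin, pot, bottle, cup below 0.02 m/s); the robot touches nothing.
It fails at once if a glass jar is pushed more than 30 mm or tipped (distance of any of jar_a, jar_b from where it was at the start of the episode above 0.03 m or angle between any of jar_a, jar_b's own z axis and vertical above 0.4 rad).
It also fails if it takes over 128 s, if anything falls off the work surface, if the arm or the gripper's body presses on something with over 40 N, if the wrist force passes 120 N, or if a joint passes its speed limit or range.

## Working session

There is one attempt and no reset: what is moved stays moved. The work goes in short steps, Python scripts to look and compute and a tool call to move; the robot and the scene stay as the last step left them, time stands still between calls to the robot, and variables do not carry over. Pictures are saved under pics/ and viewed, about 12 in all and at most 16, crops included, and the job is handed in when it is done.

Besides the shell and the picture viewer there is one more tool, called after ">>>" by a JSON object that holds its "name" and its "arguments". apply_moves: Moves the arm, as the interface text tells. Its arguments: {"type":"object","properties":{"moves":{"type":"array","items":{"type":"array","items":{"type":"array","items":{"type":"number"}}}},"force":{"type":"number"}},"required":["moves"]}

```bash
mkdir -p pics; ls
python3 - <<'E'
from plant import ctrl
import cv2
print(ctrl.get_state())
for n in("side","top"):
    im=ctrl.read_camera(n); cv2.imwrite(f"pics/{n}0.png",im[:,:,::-1]); print(n,ctrl.get_calibration(n))
E
```

```text
pics
{'time': 0.0, 'qpos': array([-1.48399781e+00,  2.87201626e-01,  1.57818255e+00,  8.97220668e-06,
        1.27860066e+00, -1.50001233e-01]), 'dq': array([-0.0017465 , -0.00197912,  0.00012466, -0.0002926 ,  0.00027454,
       -0.00203287]), 'joint_efforts': array([-1.17003794e-03, -4.05989635e+01, -2.92623478e+01, -2.76839064e-04,
        5.85108486e-03,  4.15739379e-06]), 'eef_pos': array([ 0.15832244, -0.6554915 ,  0.2299202 ]), 'tcp_rot': array([ 9.92998362e-01,  1.18122062e-01,  4.20840877e-05, -1.19535858e-03]), 'contact_force': array([ 0.18600092, -0.19331229, -1.30704121]), 'wrist_torque': array([-0.04353364, -0.02476959,  0.04608577]), 'opening': 0.9996490204395492}
side {'camera_matrix': array([[503.75006499,   0.        , 322.98239549],
       [  0.        , 503.75006499, 237.57920948],
       [  0.        ,   0.        ,   1.        ]]), 'k1': -0.08980166925911434, 'cam_to_world': array([[-0.74956399,  0.43590465, -0.4981375 , -0.00358941],
       [-0.66163062, -0.51609108,  0.54396223,  0.53153506],
       [-0.01996865,  0.73731752,  0.67525115,  0.77092173],
       [ 0.        ,  0.        ,  0.        ,  1.        ]])}
top {'camera_matrix': array([[618.41015322,   0.        , 326.59723246],
       [  0.        , 618.41015322, 245.50262276],
       [  0.        ,   0.        ,   1.        ]]), 'k1': 0.010229214501644912, 'cam_to_world': array([[-0.00399303,  0.98659304, -0.16315093,  0.27305624],
       [-0.99994986, -0.00543771, -0.00840929, -0.04864437],
       [-0.00918372,  0.16310917,  0.98656528,  1.6225254 ],
       [ 0.        ,  0.        ,  0.        ,  1.        ]])}
```

View pics/top0.png

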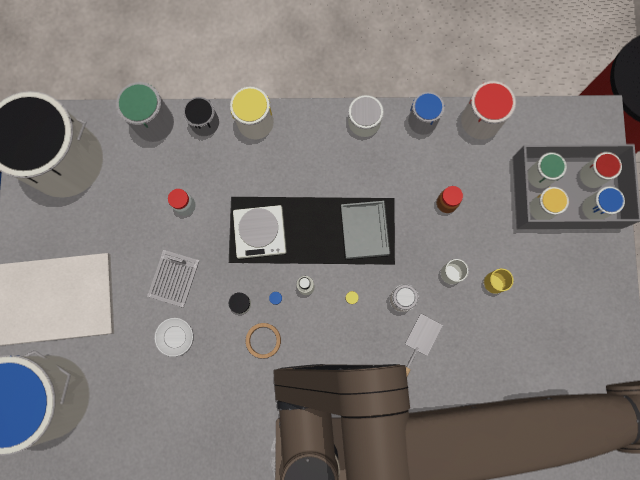

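View pics/side0.png

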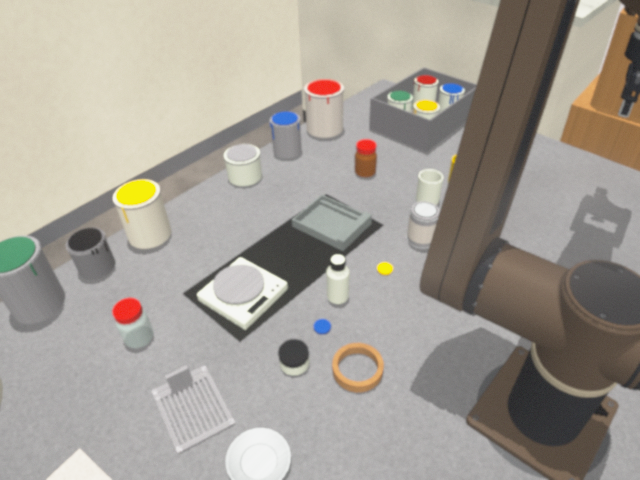

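```bash
cat > h.py <<'E'
import numpy as np, cv2
from plant import ctrl
from scipy.spatial.transform import Rotation as R
def ray(n,u,v):
    c=ctrl.get_calibration(n);K=c["camera_matrix"];T=c["cam_to_world"]
    d=np.array([(u-K[0,2])/K[0,0],(v-K[1,2])/K[1,1]]);s=d.copy()
    for _ in range(10): s=d/(1+c["k1"]*(s@s))
    return T[:3,3],T[:3,:3]@np.array([s[0],-s[1],-1.])
def onz(n,u,v,z):
    o,d=ray(n,u,v);return o+d*(z-o[2])/d[2]
def proj(n,p):
    c=ctrl.get_calibration(n);K=c["camera_matrix"];T=c["cam_to_world"]
    q=T[:3,:3].T@(np.asarray(p)-T[:3,3]);s=np.array([q[0],-q[1]])/-q[2];s=s*(1+c["k1"]*(s@s))
    return K[:2,:2]@s+K[:2,2]
E
python3 - <<'E'
from h import *
t=cv2.imread('pics/top0.png');s=cv2.imread('pics/side0.png')
z=lambda im,x,y,w,h,W,H:cv2.resize(im[y:y+h,x:x+w],(W,H),interpolation=cv2.INTER_CUBIC)
a=z(t,140,185,130,140,371,400);b=z(t,330,190,190,136,429,307)
out=np.zeros((600,800,3),np.uint8)
out[:400,:371]=a; out[:307,371:]=b
out[307:600,371:771]=z(s,280,180,140,103,400,293)
cv2.imwrite('pics/c1.png',out)
for n,u,v,zz in [("mat1",231,197,0),("mat2",394,199,0),("mat3",395,264,0),("mat4",229,263,0),("pan",259,228,.034),("pot",239,302,.036),("bot",305,283,.105),("tin",405,296,.085),("cup",456,268,.07),("g",173,278,.006),("jarA",178,198,.085),("jarB",452,196,.085)]:
    print(n,onz("top",u,v,zz).round(4))
E
```

```text
mat1 [0.6754 0.2225 0.    ]
mat2 [ 0.6672 -0.2166  0.    ]
mat3 [ 0.4908 -0.2154  0.    ]
mat4 [0.4958 0.224  0.    ]
pan [0.5832 0.1417 0.034 ]
pot [0.3898 0.1901 0.036 ]
bot [0.4307 0.0179 0.105 ]
tin [ 0.3992 -0.2297  0.085 ]
cup [ 0.4705 -0.3617  0.07  ]
g [0.4559 0.3696 0.006 ]
jarA [0.6525 0.3439 0.085 ]
jarB [ 0.6534 -0.3556  0.085 ]
```

View pics/c1.png

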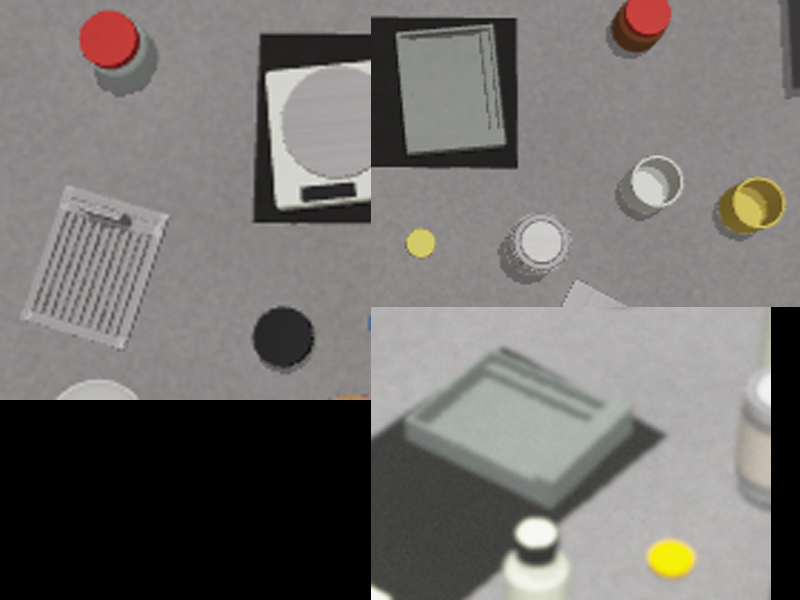

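```bash
cat > m.py <<'E'
from h import *
g=cv2.cvtColor(cv2.imread('pics/top0.png'),cv2.COLOR_BGR2GRAY)
def rect(n,c,z):
    c=np.array(c,np.float32).reshape(-1,1,2)
    c=cv2.cornerSubPix(g,c.copy(),(3,3),(-1,-1),(3,50,.01)).reshape(-1,2)
    P=np.array([onz("top",*p,z)[:2] for p in c])
    print(n,c.round(1).tolist(),"centre",P.mean(0).round(4),"sides",[round(float(np.linalg.norm(P[i]-P[i-1])),4) for i in range(4)])
    for i in range(4):
        d=P[i]-P[i-1];print("   dir",round(np.degrees(np.arctan2(d[1],d[0])),2))
rect("tray",[(341,204.6),(384,201),(389.8,253.3),(346,257.8)],.026)
rect("grate",[(163.1,250.1),(199.2,259.9),(183.4,307.2),(147.7,296.7)],.006)
rect("mat",[(231,197),(394,199),(395,264),(229,263)],.002)
rect("scale",[(234,208),(281.5,205),(286,254),(237,257.5)],.026)
# circles: ellipse fits
im=cv2.cvtColor(cv2.imread('pics/top0.png'),cv2.COLOR_BGR2HSV)
def blob(n,u,v,r,lo,hi,z):
    m=cv2.inRange(im,lo,hi);k=np.zeros_like(m);cv2.circle(k,(u,v),r,255,-1);m&=k
    cs=max(cv2.findContours(m,0,1)[0],key=cv2.contourArea)
    (x,y),s,a=cv2.fitEllipse(cs);print(n,(round(x,1),round(y,1)),np.round(s,1),onz("top",x,y,z).round(4))
blob("pan",259,228,30,(0,0,100),(180,60,185),.034)
blob("pot",239,302,16,(0,0,0),(180,255,60),.036)
blob("tin",405,296,15,(0,0,190),(180,60,255),.085)
blob("cup",456,268,16,(0,0,185),(180,60,255),.07)
blob("bot",305,283,12,(0,0,190),(180,60,255),.105)
E
python3 m.py
```

```text
tray [[340.6000061035156, 204.10000610351562], [383.0, 198.0], [389.29998779296875, 253.39999389648438], [345.70001220703125, 257.6000061035156]] centre [ 0.5829 -0.1352] sides [0.1435, 0.1136, 0.1489, 0.1142]
   dir 4.9
   dir -82.04
   dir -174.82
   dir 95.26
grate [[163.10000610351562, 249.0], [198.8000030517578, 260.0], [182.3000030517578, 306.5], [147.10000610351562, 296.20001220703125]] centre [0.4565 0.3701] sides [0.1302, 0.1002, 0.1286, 0.0971]
   dir -16.48
   dir -107.39
   dir 162.15
   dir 73.55
mat [[230.6999969482422, 196.39999389648438], [393.79998779296875, 197.60000610351562], [394.3999938964844, 264.1000061035156], [228.39999389648438, 262.3999938964844]] centre [0.5836 0.0046] sides [0.1794, 0.439, 0.1803, 0.439]
   dir -0.7
   dir -90.77
   dir 179.29
   dir 89.11
scale [[232.0, 210.5], [280.3999938964844, 204.60000610351562], [285.3999938964844, 252.39999389648438], [236.8000030517578, 257.6000061035156]] centre [0.5763 0.1434] sides [0.1267, 0.1288, 0.1289, 0.1275]
   dir 6.93
   dir -83.18
   dir -173.63
   dir 95.81
pan (258.1, 227.9) [38.9 40.2] [0.5835 0.1439 0.034 ]
pot (238.8, 302.6) [19.7 20. ] [0.3882 0.1907 0.036 ]
tin (405.1, 296.6) [16.3 16.7] [ 0.3976 -0.2298  0.085 ]
cup (454.3, 272.2) [14.1 21.7] [ 0.4598 -0.3571  0.07  ]
bot (303.9, 282.5) [8.3 8.9] [0.432  0.0205 0.105 ]
```

```bash
cat > plan.py <<'E'
# usage: plan.py hand "x y z yaw pitch n" ...   (m, deg; '=' keeps)
from h import *; import sys
s=ctrl.get_state();p=np.array(s["eef_pos"]);Rc=R.from_quat(s["tcp_rot"])
def ori(yaw,pitch): return R.from_euler('z',yaw,degrees=True)*R.from_euler('x',180+pitch,degrees=True)
ax=Rc.as_matrix()[:,0];print("now",p.round(4),"yaw",np.degrees(np.arctan2(ax[1],ax[0])).round(2),"tilt",(Rc.as_matrix()[:,2]).round(3),"open",round(float(s["opening"]),3),"F",s["contact_force"].round(1),"t",round(s["time"],2))
h=float(sys.argv[1]);out=[]
for w in sys.argv[2:]:
    f=[float(a) for a in w.split()];t=np.array(f[:3]);Rt=ori(f[3],f[4])
    n=int(f[5]) if len(f)>5 else 0
    n=max(n,int(np.ceil(np.linalg.norm(t-p)/.047)),int(np.ceil(np.degrees((Rc.inv()*Rt).magnitude())/8.3)),1)
    dr=(Rc.inv()*Rt).as_rotvec()/n;dp=(t-p)/n
    for _ in range(n):
        a=Rc.inv().apply(dp);out.append([*(a.round(4)),*(np.degrees(dr).round(1)),h]);Rc=Rc*R.from_rotvec(dr)
    p=t;Rc=Rt
for i in range(0,len(out),12): print(str([[float(x) for x in r] for r in out[i:i+12]]).replace(' ',''))
E
python3 plan.py -1 ".47 -.1 .22 50 0" ".5024 .356 .12 72.9 0"
```

```text
now [ 0.1583 -0.6556  0.2301] yaw 13.57 tilt [-0.     0.002 -1.   ] open 0.997 F [0.6 0.1 0.3] t 0.1
[[0.0309,-0.0334,0.0008,-0.0,-0.0,-2.6,-1.0],[0.0324,-0.0319,0.0008,-0.0,-0.0,-2.6,-1.0],[0.0338,-0.0304,0.0008,-0.0,-0.0,-2.6,-1.0],[0.0352,-0.0288,0.0008,-0.0,-0.0,-2.6,-1.0],[0.0365,-0.0272,0.0008,-0.0,-0.0,-2.6,-1.0],[0.0377,-0.0255,0.0008,-0.0,-0.0,-2.6,-1.0],[0.0388,-0.0238,0.0008,-0.0,-0.0,-2.6,-1.0],[0.0398,-0.022,0.0008,-0.0,-0.0,-2.6,-1.0],[0.0408,-0.0202,0.0007,-0.0,-0.0,-2.6,-1.0],[0.0417,-0.0183,0.0007,-0.0,-0.0,-2.6,-1.0],[0.0424,-0.0164,0.0007,-0.0,-0.0,-2.6,-1.0],[0.0431,-0.0144,0.0007,-0.0,-0.0,-2.6,-1.0]]
[[0.0438,-0.0125,0.0007,-0.0,-0.0,-2.6,-1.0],[0.0443,-0.0105,0.0007,-0.0,-0.0,-2.6,-1.0],[0.037,-0.0268,0.01,0.0,0.0,-2.3,-1.0],[0.0381,-0.0253,0.01,0.0,0.0,-2.3,-1.0],[0.039,-0.0238,0.01,0.0,0.0,-2.3,-1.0],[0.04,-0.0222,0.01,0.0,0.0,-2.3,-1.0],[0.0408,-0.0206,0.01,0.0,0.0,-2.3,-1.0],[0.0416,-0.0189,0.01,0.0,0.0,-2.3,-1.0],[0.0423,-0.0173,0.01,0.0,0.0,-2.3,-1.0],[0.043,-0.0156,0.01,0.0,0.0,-2.3,-1.0],[0.0436,-0.0138,0.01,0.0,0.0,-2.3,-1.0],[0.0441,-0.0121,0.01,0.0,0.0,-2.3,-1.0]]
```

>>> {"name": "apply_moves", "arguments": {"moves": [[[0.031, -0.033, 0.001, 0, 0, -2.6, -1], [0.032, -0.032, 0.001, 0, 0, -2.6, -1], [0.034, -0.03, 0.001, 0, 0, -2.6, -1], [0.035, -0.029, 0.001, 0, 0, -2.6, -1], [0.0365, -0.027, 0.001, 0, 0, -2.6, -1], [0.038, -0.0255, 0.001, 0, 0, -2.6, -1], [0.039, -0.024, 0.001, 0, 0, -2.6, -1], [0.04, -0.022, 0.001, 0, 0, -2.6, -1], [0.041, -0.02, 0.001, 0, 0, -2.6, -1], [0.042, -0.018, 0.001, 0, 0, -2.6, -1], [0.042, -0.016, 0.001, 0, 0, -2.6, -1], [0.043, -0.014, 0.001, 0, 0, -2.6, -1]]]}}

```text
time: 1.3
eef_pos: [0.4271, -0.1623, 0.2126]
tcp_rot: [0.923, 0.385, 0.001, -0.005]
contact_force: [0.8, -1.6, 0.2]
opening: 1.002
```

```bash
python3 plan.py -1 ".47 -.05 .22 50 0" ".5024 .356 .14 72.9 0"
```

```text
now [ 0.4271 -0.1623  0.2126] yaw 45.34 tilt [-0.002  0.01  -1.   ] open 1.002 F [ 0.8 -1.6  0.2] t 1.3
[[0.0367,-0.0161,-0.0021,-0.2,-0.1,-1.6,-1.0],[0.0371,-0.0151,-0.0023,-0.2,-0.1,-1.6,-1.0],[0.0375,-0.0141,-0.0024,-0.2,-0.1,-1.6,-1.0],[0.0369,-0.0262,0.0089,0.0,0.0,-2.5,-1.0],[0.038,-0.0246,0.0089,0.0,0.0,-2.5,-1.0],[0.0391,-0.0229,0.0089,0.0,0.0,-2.5,-1.0],[0.04,-0.0211,0.0089,0.0,0.0,-2.5,-1.0],[0.0409,-0.0193,0.0089,0.0,0.0,-2.5,-1.0],[0.0417,-0.0175,0.0089,0.0,0.0,-2.5,-1.0],[0.0425,-0.0156,0.0089,0.0,0.0,-2.5,-1.0],[0.0431,-0.0137,0.0089,0.0,0.0,-2.5,-1.0],[0.0437,-0.0118,0.0089,0.0,0.0,-2.5,-1.0]]
```

>>> {"name": "apply_moves", "arguments": {"moves": [[[0.037, -0.016, -0.002, -0.2, 0, -1.6, -1], [0.037, -0.015, -0.002, -0.2, 0, -1.6, -1], [0.0375, -0.014, -0.002, -0.2, 0, -1.6, -1], [0.037, -0.026, 0.009, 0, 0, -2.5, -1], [0.038, -0.0245, 0.009, 0, 0, -2.5, -1], [0.039, -0.023, 0.009, 0, 0, -2.5, -1], [0.04, -0.021, 0.009, 0, 0, -2.5, -1], [0.041, -0.019, 0.009, 0, 0, -2.5, -1], [0.042, -0.0175, 0.009, 0, 0, -2.5, -1], [0.0425, -0.0155, 0.009, 0, 0, -2.5, -1], [0.043, -0.014, 0.009, 0, 0, -2.5, -1], [0.044, -0.012, 0.009, 0, 0, -2.5, -1]]]}}

```text
time: 2.5
eef_pos: [0.4979, 0.3795, 0.135]
tcp_rot: [0.799, 0.601, 0.003, 0.002]
contact_force: [1.0, -0.6, -0.6]
opening: 1.002
```

```bash
python3 - <<'E'
from h import *
t=cv2.cvtColor(ctrl.read_camera("top"),cv2.COLOR_RGB2BGR);s=cv2.cvtColor(ctrl.read_camera("side"),cv2.COLOR_RGB2BGR)
cv2.imwrite('pics/t1.png',t);cv2.imwrite('pics/s1.png',s)
a=cv2.resize(s[320:470,120:320],(800,600),interpolation=cv2.INTER_CUBIC)
cv2.imwrite('pics/c2.png',a)
for n in("top","side"): print(n,proj(n,[.5024,.356,.048]),proj(n,[.5024,.356,.006]))
E
python3 plan.py -1 ".5024 .356 .08 72.9 0 3"
```

```text
top [174.79770013 258.21504423] [178.79366803 260.48426869]
side [175.21066579 369.40974943] [180.65793028 382.76177785]
now [0.4965 0.3818 0.1331] yaw 74.1 tilt [ 0.004  0.001 -1.   ] open 1.001 F [ 0.2 -0.2 -0.2] t 2.6
[[-0.0078,0.0042,0.0177,0.1,-0.0,0.4,-1.0],[-0.0077,0.0042,0.0177,0.1,-0.0,0.4,-1.0],[-0.0077,0.0043,0.0177,0.1,-0.0,0.4,-1.0]]
```

View pics/c2.png

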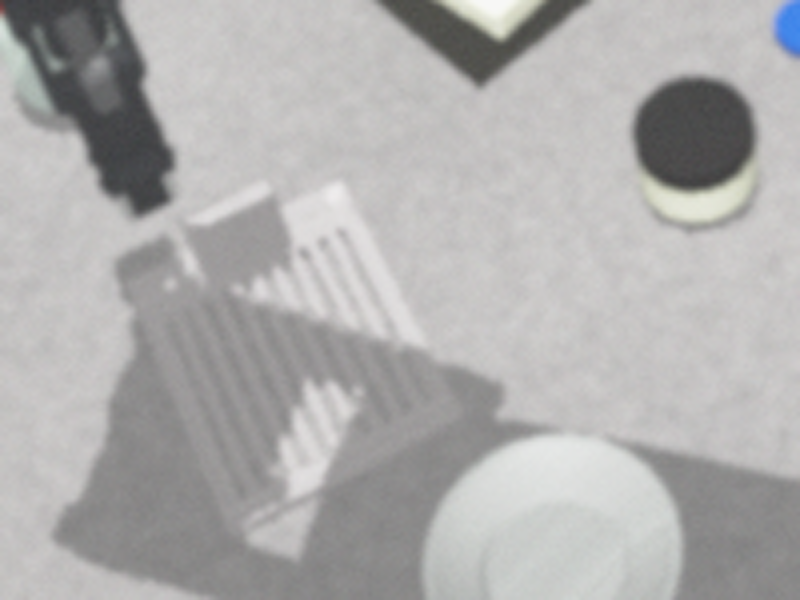

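Run:
```python
from h import *
a=onz("side",120+187/4,320+220/4,.048);b=onz("side",120+272/4,320+184/4,.048);print(a,b,(a+b)/2,np.degrees(np.arctan2(*(b-a)[1::-1])))
# top: bottom edges of plate
for p in [(215,203),(347,182),(462,412),(243,540)]: print(p,onz("side",120+p[0]/4,320+p[1]/4,.006).round(4))
```

```text
[0.50426765 0.37225628 0.048     ] [0.49142167 0.33725848 0.048     ] [0.49784466 0.35475738 0.048     ] -110.1557147672003
(215, 203) [0.5315 0.3493 0.006 ]
(347, 182) [0.4955 0.3028 0.006 ]
(462, 412) [0.3738 0.3423 0.006 ]
(243, 540) [0.3975 0.4364 0.006 ]
```

```bash
python3 plan.py -1 ".500 .3558 .085 72.6 0 3" ".500 .3558 .016 72.6 0 4"
python3 - <<'E'
from h import *
for p in [(.6754,.2225,.002),(.4908,-.2154,.002),(.5835,.1439,.034)]: print(proj("side",p),proj("top",p))
E
```

```text
now [0.4965 0.3818 0.1331] yaw 74.1 tilt [ 0.004  0.001 -1.   ] open 1.001 F [ 0.2 -0.2 -0.2] t 2.6
[[-0.008,0.0034,0.016,0.1,-0.0,0.5,-1.0],[-0.008,0.0035,0.016,0.1,-0.0,0.5,-1.0],[-0.008,0.0036,0.016,0.1,-0.0,0.5,-1.0],[0.0,-0.0,0.0173,0.0,0.0,0.0,-1.0],[0.0,-0.0,0.0173,0.0,0.0,0.0,-1.0],[0.0,-0.0,0.0173,0.0,0.0,0.0,-1.0],[0.0,-0.0,0.0173,0.0,0.0,0.0,-1.0]]
[182.12856911 291.8866681 ] [230.89228797 196.82426517]
[382.6463922  222.95924573] [395.06473637 263.90780057]
[238.26524466 281.41168107] [258.16355056 227.88428383]
```

>>> {"name": "apply_moves", "arguments": {"moves": [[[-0.008, 0.0035, 0.016, 0, 0, 0.5, -1], [-0.008, 0.0035, 0.016, 0, 0, 0.5, -1], [-0.008, 0.0035, 0.016, 0, 0, 0.5, -1], [0, 0, 0.017, 0, 0, 0, -1], [0, 0, 0.017, 0, 0, 0, -1], [0, 0, 0.017, 0, 0, 0, -1], [0, 0, 0.012, 0, 0, 0, -1], [0, 0, 0.004, 0, 0, 0, -1], [0, 0, 0, 0, 0, 0, -1]]]}}

```text
time: 3.5
eef_pos: [0.4983, 0.3527, 0.0115]
tcp_rot: [0.806, 0.592, -0.001, 0.001]
contact_force: [-0.8, 0.4, 0.0]
opening: 1.002
```

```bash
python3 plan.py -1 ".500 .3558 .016 72.6 0 1"
```

```text
now [0.4983 0.3527 0.0115] yaw 72.59 tilt [-0.    -0.002 -1.   ] open 1.002 F [-0.8  0.4  0. ] t 3.5
[[0.0035,0.0006,-0.0045,0.0,0.1,-0.0,-1.0]]
```

Close with a small correction first.

>>> {"name": "apply_moves", "arguments": {"moves": [[[0.003, 0, -0.004, 0, 0, 0, -1], [0, 0, 0, 0, 0, 0, 1], [0, 0, 0, 0, 0, 0, 1], [0, 0, 0, 0, 0, 0, 1], [0, 0, 0, 0, 0, 0, 1], [0, 0, 0, 0, 0, 0, 1], [0, 0, 0, 0, 0, 0, 1], [0, 0, 0, 0, 0, 0, 1], [0, 0, 0, 0, 0, 0, 1]]], "force": 70}}

```text
time: 4.4
eef_pos: [0.5019, 0.3572, 0.0203]
tcp_rot: [0.806, 0.592, 0.003, 0.002]
contact_force: [1.0, 0.5, 0.8]
opening: 0.081
```

```bash
python3 plan.py 1 "= = = = = =" 2>/dev/null; python3 plan.py 1 ".49 .34 .17 74 0" ".56 -.1354 .2 95 0"
```

```text
now [0.5019 0.3572 0.0203] yaw 72.62 tilt [ 0.006  0.001 -1.   ] open 0.081 F [1.  0.5 0.8] t 4.4
now [0.5019 0.3572 0.0203] yaw 72.62 tilt [ 0.006  0.001 -1.   ] open 0.081 F [1.  0.5 0.8] t 4.4
[[-0.0049,-0.0013,-0.0374,0.1,-0.0,-0.3,1.0],[-0.0049,-0.0014,-0.0374,0.1,-0.0,-0.3,1.0],[-0.0049,-0.0015,-0.0374,0.1,-0.0,-0.3,1.0],[-0.0049,-0.0016,-0.0374,0.1,-0.0,-0.3,1.0],[-0.0398,0.018,-0.0027,0.0,0.0,-1.9,1.0],[-0.0404,0.0167,-0.0027,0.0,0.0,-1.9,1.0],[-0.0409,0.0153,-0.0027,0.0,0.0,-1.9,1.0],[-0.0414,0.014,-0.0027,0.0,0.0,-1.9,1.0],[-0.0418,0.0126,-0.0027,0.0,0.0,-1.9,1.0],[-0.0422,0.0112,-0.0027,0.0,0.0,-1.9,1.0],[-0.0426,0.0098,-0.0027,0.0,0.0,-1.9,1.0],[-0.0429,0.0083,-0.0027,0.0,0.0,-1.9,1.0]]
[[-0.0431,0.0069,-0.0027,0.0,0.0,-1.9,1.0],[-0.0433,0.0055,-0.0027,0.0,0.0,-1.9,1.0],[-0.0435,0.004,-0.0027,0.0,0.0,-1.9,1.0]]
```

>>> {"name": "apply_moves", "arguments": {"moves": [[[-0.005, -0.0015, -0.037, 0, 0, -0.3, 1], [-0.005, -0.0015, -0.037, 0, 0, -0.3, 1], [-0.005, -0.0015, -0.037, 0, 0, -0.3, 1], [-0.005, -0.0015, -0.037, 0, 0, -0.3, 1], [-0.04, 0.018, -0.003, 0, 0, -1.9, 1], [-0.0405, 0.0165, -0.003, 0, 0, -1.9, 1], [-0.041, 0.0155, -0.003, 0, 0, -1.9, 1], [-0.0415, 0.014, -0.003, 0, 0, -1.9, 1], [-0.042, 0.0125, -0.003, 0, 0, -1.9, 1], [-0.042, 0.011, -0.003, 0, 0, -1.9, 1], [-0.0425, 0.01, -0.003, 0, 0, -1.9, 1], [-0.043, 0.0085, -0.003, 0, 0, -1.9, 1]]]}}

```text
time: 5.6
eef_pos: [0.5379, -0.0153, 0.1915]
tcp_rot: [0.705, 0.709, -0.002, 0.001]
contact_force: [1.1, -0.5, -2.0]
opening: 0.077
```

```bash
python3 plan.py 1 ".62 -.1354 .16 95 0" ".62 -.1354 .14 95 -11.5"
```

```text
now [ 0.5379 -0.0153  0.1915] yaw 90.32 tilt [-0.001 -0.004 -1.   ] open 0.077 F [ 1.1 -0.5 -2. ] t 5.6
[[-0.0301,0.0204,0.008,-0.0,0.1,-1.2,1.0],[-0.0305,0.0197,0.0079,-0.0,0.1,-1.2,1.0],[-0.0309,0.0191,0.0079,-0.0,0.1,-1.2,1.0],[-0.0313,0.0185,0.0079,-0.0,0.1,-1.2,1.0],[0.0,-0.0,0.01,-5.7,-0.0,0.0,1.0],[0.0,-0.001,0.0099,-5.7,-0.0,0.0,1.0]]
```

>>> {"name": "apply_moves", "arguments": {"moves": [[[-0.03, 0.02, 0.008, 0, 0, -1.2, 1], [-0.0305, 0.02, 0.008, 0, 0, -1.2, 1], [-0.031, 0.019, 0.008, 0, 0, -1.2, 1], [-0.031, 0.0185, 0.008, 0, 0, -1.2, 1], [0, 0, 0.01, -5.7, 0, 0, 1], [0, 0, 0.01, -5.7, 0, 0, 1], [0, 0, 0, 0, 0, 0, 1]]]}}

```text
time: 6.3
eef_pos: [0.6215, -0.1475, 0.1301]
tcp_rot: [0.674, 0.732, 0.072, 0.067]
contact_force: [-1.3, 0.9, -1.5]
opening: 0.079
```

```bash
cat > tg.py <<'E'
# TCP for given G in tray frame + pitch
from h import *; import sys
T0=np.array([.581,-.1354,.002]);Y=5.0;OX=0.0
def tcp(gx,gy,gz,pitch):
    o=R.from_euler('z',90+Y,degrees=True)*R.from_euler('x',180+pitch,degrees=True)
    G=T0+R.from_euler('z',Y,degrees=True).apply([gx,gy,gz])
    return G-o.apply([OX,0,-.0137])
E
python3 - <<'E'
from tg import *
print(tcp(.064,0,.11,-11.5),tcp(.064,0,.0718,-11.5),tcp(.039,0,.071,-11.5),tcp(.048,0,.046,0))
s=ctrl.get_state();Rc=R.from_quat(s["tcp_rot"]);p=s["eef_pos"]
print(p,Rc.as_euler('ZYX',degrees=True))
for n in("top","side"): cv2.imwrite(f'pics/{n}2.png',cv2.cvtColor(ctrl.read_camera(n),cv2.COLOR_RGB2BGR))
t=cv2.imread('pics/top2.png');s=cv2.imread('pics/side2.png')
o=np.zeros((600,800,3),np.uint8)
o[:,:400]=cv2.resize(t[150:300,310:410],(400,600),interpolation=cv2.INTER_CUBIC)
o[:,400:]=cv2.resize(s[130:280,270:370],(400,600),interpolation=cv2.INTER_CUBIC)
cv2.imwrite('pics/c3.png',o)
E
```

```text
[ 0.64747741 -0.12958398  0.09857503] [ 0.64747741 -0.12958398  0.06037503] [ 0.62257254 -0.13176287  0.05957503] [ 0.62881735 -0.13121652  0.0343    ]
[ 0.62154689 -0.14750505  0.1301451 ] [9.47495254e+01 4.24679413e-02 1.68716279e+02]
```

View pics/c3.png

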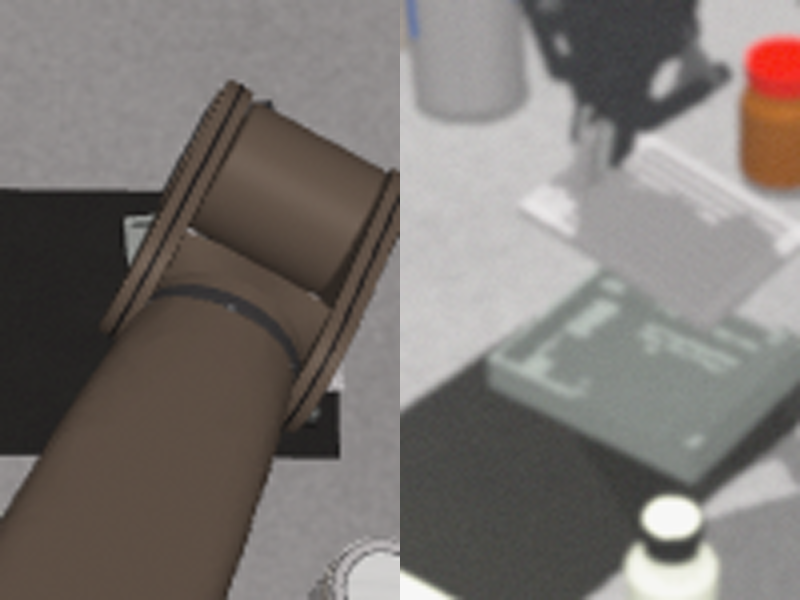

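```bash
cat > chk.py <<'E'
from tg import *
import sys
def corners(ox,p,Rc):
    return {k:p+Rc.apply([a+ox,b,-.0137-c]) for k,(a,b,c) in {"handle+y top":(.05,.017,-.028),"plain+y top":(.05,-.113,-.028),"plain+y bot":(.05,-.113,-.034),"plain-y top":(-.05,-.113,-.028),"handle-y top":(-.05,.017,-.028)}.items()}
E
python3 - <<'E'
from chk import *
p=np.array([ 0.62154689,-0.14750505,0.1301451]);Rc=R.from_euler('ZYX',[94.7495,.0425,168.716],degrees=True)
for ox in(0,.004):
  for k,v in corners(ox,p,Rc).items(): print(ox,k,v.round(4),proj("side",v).round(1))
for n,c in {"+x+y rim":(.072,.057,.022),"-x+y rim":(-.072,.057,.022),"-x+y lip":(-.068,.053,.028),"-x-y rim":(-.072,-.057,.022),"+x-y":(.072,-.057,.022),"+x+y foot":(.072,.057,0),"-x+y foot":(-.072,.057,0)}.items():
    v=T0+R.from_euler('z',Y,degrees=True).apply(c);print(n,proj("side",v).round(1),proj("top",v).round(1))
s=cv2.imread('pics/side2.png');cv2.imwrite('pics/c4.png',cv2.resize(s[165:265,280:400],(792,660))[:600])
E
```

```text
0 handle+y top [ 0.6368 -0.0961  0.1194] [299.3 181.5]
0 plain+y top [ 0.5098 -0.1066  0.094 ] [347.2 211.9]
0 plain+y bot [ 0.5109 -0.1066  0.0881] [346.7 213.9]
0 plain-y top [ 0.518  -0.2063  0.094 ] [372.8 188.5]
0 handle-y top [ 0.6451 -0.1957  0.1195] [326.4 160.4]
0.004 handle+y top [ 0.6365 -0.0921  0.1194] [298.2 182.4]
0.004 plain+y top [ 0.5094 -0.1027  0.094 ] [346.1 212.9]
0.004 plain+y bot [ 0.5106 -0.1026  0.0881] [345.6 214.9]
0.004 plain-y top [ 0.5177 -0.2023  0.094 ] [371.8 189.4]
0.004 handle-y top [ 0.6448 -0.1917  0.1195] [325.4 161.2]
+x+y rim [290.9 218.1] [340.5 204.3]
-x+y rim [342.4 242.7] [345.8 257.9]
-x+y lip [341.9 239. ] [347.2 255.9]
-x-y rim [370.6 215.1] [389.2 253.9]
+x-y [320.5 193.2] [383.4 200.4]
+x+y foot [291.5 225.3] [340.4 206.2]
-x+y foot [342.3 250. ] [345.6 259.1]
```

View pics/c4.png

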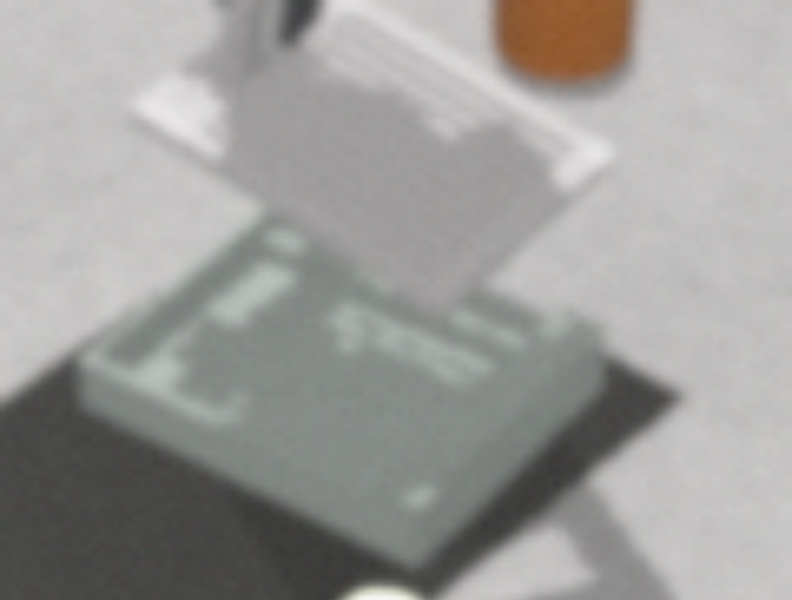

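```bash
sed -i 's/T0=.*;Y=5.0;OX=0.0/T0=np.array([.579,-.135,.002]);Y=5.0;OX=-.001/' tg.py
cat > goto.py <<'E'
from tg import *; import subprocess
a=[f.split() for f in sys.argv[2:]]
w=[]
for f in a:
    q=tcp(*[float(v)/1000 for v in f[:3]],float(f[3]));w.append("%.4f %.4f %.4f %.2f %s %s"%(*q,90+Y,f[3],f[4] if len(f)>4 else 1))
s=ctrl.get_state();Rc=R.from_quat(s["tcp_rot"]);G=s["eef_pos"]+Rc.apply([OX,0,-.0137])
print("G in tray mm",(R.from_euler('z',-Y,degrees=True).apply(G-T0)*1000).round(1),Rc.as_euler('ZYX',degrees=True).round(2))
subprocess.run(["python3","plan.py",sys.argv[1],*w])
E
python3 goto.py 1 "66 0 85 -11.5 3" "66 0 73 -11.5 2"
```

```text
now [ 0.6241 -0.1478  0.1335] yaw 94.82 tilt [ 0.199  0.013 -0.98 ] open 0.076 F [-0.2 -1.  -1.7] t 6.4
[[0.006,0.0042,0.0212,-0.0,0.1,-0.0,1.0],[0.0059,0.0042,0.0212,-0.0,0.1,-0.0,1.0],[0.0059,0.0042,0.0212,-0.0,0.1,-0.0,1.0],[0.0,-0.0012,0.0059,0.0,0.0,0.0,1.0],[0.0,-0.0012,0.0059,0.0,0.0,0.0,1.0]]
G in tray mm [ 41.1 -17.6 144.9] [ 94.82   0.2  168.52]
```

>>> {"name": "apply_moves", "arguments": {"moves": [[[0.006, 0.004, 0.021, 0, 0.1, 0, 1], [0.006, 0.004, 0.021, 0, 0.1, 0, 1], [0.006, 0.004, 0.021, 0, 0.1, 0, 1], [0, 0, 0, 0, 0, 0, 1]]]}}

```text
time: 6.8
eef_pos: [0.6528, -0.1274, 0.0799]
tcp_rot: [0.672, 0.734, 0.074, 0.071]
contact_force: [-1.3, 0.3, -2.2]
opening: 0.079
```

```bash
python3 goto.py 1 "66 0 72 -11.5 2" "50 0 72 -11.5 2"
```

```text
now [ 0.6528 -0.1274  0.0799] yaw 95.02 tilt [ 0.204  0.014 -0.979] open 0.079 F [-1.3  0.3 -2.2] t 6.8
[[-0.0,-0.0046,0.0089,0.1,0.1,0.0,1.0],[-0.0,-0.0046,0.0089,0.1,0.1,0.0,1.0],[-0.0,-0.0079,-0.0016,0.0,0.0,0.0,1.0],[-0.0,-0.0079,-0.0016,0.0,0.0,0.0,1.0]]
G in tray mm [71.4  0.2 91.3] [ 95.02   0.22 168.21]
```

>>> {"name": "apply_moves", "arguments": {"moves": [[[0, -0.0045, 0.009, 0, 0.1, 0, 1], [0, -0.0045, 0.009, 0, 0.1, 0, 1], [0, 0, 0, 0, 0, 0, 1]]]}}

```text
time: 7.1
eef_pos: [0.6499, -0.1282, 0.0632]
tcp_rot: [0.671, 0.734, 0.076, 0.072]
contact_force: [0.1, -0.0, -1.4]
opening: 0.077
```

```bash
python3 goto.py 1 "66 0 70.5 -11.5 1" "46 0 70.5 -11.5 2"
```

```text
now [ 0.6499 -0.1282  0.0632] yaw 95.19 tilt [ 0.207  0.016 -0.978] open 0.077 F [ 0.1 -0.  -1.4] t 7.1
[[0.0004,-0.0032,0.0035,0.5,0.1,0.2,1.0],[-0.0,-0.0098,-0.002,0.0,0.0,0.0,1.0],[-0.0,-0.0098,-0.002,0.0,0.0,0.0,1.0]]
G in tray mm [68.3 -0.3 74.6] [ 95.19   0.19 168.  ]
```

>>> {"name": "apply_moves", "arguments": {"moves": [[[0, -0.003, 0.0035, 0.5, 0, 0.2, 1], [0, -0.01, -0.002, 0, 0, 0, 1], [0, -0.01, -0.002, 0, 0, 0, 1], [0, 0, 0, 0, 0, 0, 1]]]}}

```text
time: 7.5
eef_pos: [0.6257, -0.1313, 0.0604]
tcp_rot: [0.672, 0.733, 0.073, 0.069]
contact_force: [0.6, 0.5, -1.2]
opening: 0.081
```

```bash
python3 goto.py 1 "38 0 70.5 -11.5 2"
python3 - <<'E'
from h import *
s=cv2.cvtColor(ctrl.read_camera("side"),cv2.COLOR_RGB2BGR);cv2.imwrite('pics/c5.png',cv2.resize(s[165:265,280:400],(720,600),interpolation=cv2.INTER_CUBIC))
E
```

```text
now [ 0.6257 -0.1313  0.0604] yaw 94.93 tilt [ 0.2    0.014 -0.98 ] open 0.081 F [ 0.6  0.5 -1.2] t 7.5
[[0.0007,-0.0031,0.0,0.0,0.1,-0.0,1.0],[0.0007,-0.0031,0.0,0.0,0.1,-0.0,1.0]]
G in tray mm [44.1 -1.4 71.9] [ 94.93   0.21 168.46]
```

View pics/c5.png

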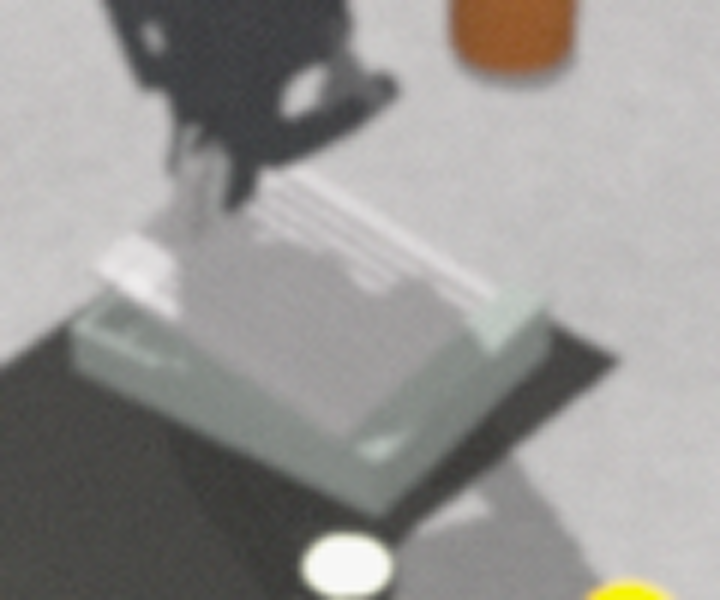

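>>> {"name": "apply_moves", "arguments": {"moves": [[[0.0007, -0.0035, 0.0005, 0, 0, 0, 1], [0.0007, -0.0025, 0.0005, 0, 0, 0, 1], [0, 0, 0, 0, 0, 0, 1]]]}}

```text
time: 7.85
eef_pos: [0.6205, -0.1309, 0.0594]
tcp_rot: [0.673, 0.733, 0.073, 0.071]
contact_force: [0.5, -0.0, -1.9]
opening: 0.082
```

```bash
python3 goto.py 1 "36 0 70.5 -11.5 1"
```

```text
now [ 0.6205 -0.1309  0.0594] yaw 94.9 tilt [ 0.202  0.013 -0.979] open 0.082 F [ 0.5 -0.  -1.9] t 7.85
[[0.0005,-0.003,-0.0003,0.2,0.3,-0.0,1.0]]
G in tray mm [38.9 -0.4 70.9] [ 94.9    0.28 168.3 ]
```

```bash
python3 goto.py 1 "42.2 0 63 -8 2" "44 0 58.6 -5.7" "46.2 0 53.1 -2.9 2"
```

```text
now [ 0.6205 -0.1309  0.0594] yaw 94.9 tilt [ 0.202  0.013 -0.979] open 0.082 F [ 0.5 -0.  -1.9] t 7.85
[[0.0003,0.0004,0.0042,1.9,0.1,-0.0,1.0],[0.0002,0.0005,0.0042,1.9,0.1,-0.0,1.0],[-0.0,0.0006,0.0045,2.3,0.0,-0.0,1.0],[0.0,0.0005,0.0029,1.4,0.0,0.0,1.0],[0.0,0.0005,0.0028,1.4,0.0,0.0,1.0]]
G in tray mm [38.9 -0.4 70.9] [ 94.9    0.28 168.3 ]
```

>>> {"name": "apply_moves", "arguments": {"moves": [[[0.0003, 0.0005, 0.0042, 1.9, 0.1, 0, 1], [0, 0.0005, 0.0042, 1.9, 0.1, 0, 1], [0, 0.0006, 0.0045, 2.3, 0, 0, 1], [0, 0, 0, 0, 0, 0, 1]]]}}

```text
time: 8.25
eef_pos: [0.6253, -0.1305, 0.0465]
tcp_rot: [0.675, 0.736, 0.033, 0.032]
contact_force: [-0.3, 0.5, -1.4]
opening: 0.08
```

```bash
python3 goto.py 1 "46.2 0 53.1 -2.9 2" "48 0 47 0 2"
```

```text
now [ 0.6253 -0.1305  0.0465] yaw 94.9 tilt [ 0.091  0.005 -0.996] open 0.08 F [-0.3  0.5 -1.4] t 8.25
[[0.0003,-0.0001,0.0025,1.2,0.1,-0.0,1.0],[0.0003,-0.0,0.0025,1.2,0.1,-0.0,1.0],[0.0,0.0004,0.0031,1.4,0.0,0.0,1.0],[0.0,0.0005,0.0031,1.4,0.0,0.0,1.0]]
G in tray mm [45.3 -0.5 58.1] [9.4900e+01 1.3000e-01 1.7477e+02]
```

>>> {"name": "apply_moves", "arguments": {"moves": [[[0.0003, 0, 0.0025, 1.2, 0.1, 0, 1], [0.0003, 0, 0.0025, 1.2, 0.1, 0, 1], [0, 0.0003, 0.003, 1.4, 0, 0, 1], [0, 0.0003, 0.0025, 1.3, 0, 0, 1], [0, 0, 0, 0, 0, 0, 1]]]}}

```text
time: 8.75
eef_pos: [0.627, -0.1296, 0.0349]
tcp_rot: [0.676, 0.737, -0.001, -0.002]
contact_force: [0.4, -0.3, -1.6]
opening: 0.078
```

```bash
python3 goto.py 1 "47.5 0 46 0 2"
python3 - <<'E'
from h import *
s=cv2.cvtColor(ctrl.read_camera("side"),cv2.COLOR_RGB2BGR);cv2.imwrite('pics/c6.png',cv2.resize(s[165:265,280:400],(720,600),interpolation=cv2.INTER_CUBIC))
E
```

```text
now [ 0.627  -0.1296  0.0349] yaw 94.92 tilt [-0.005  0.001 -1.   ] open 0.078 F [ 0.4 -0.3 -1.6] t 8.75
[[-0.0001,-0.0004,0.0003,-0.1,-0.0,-0.0,1.0],[-0.0001,-0.0004,0.0003,-0.1,-0.0,-0.0,1.0]]
G in tray mm [48.3  0.1 46.6] [ 9.4920e+01 -7.0000e-02 -1.7973e+02]
```

View pics/c6.png

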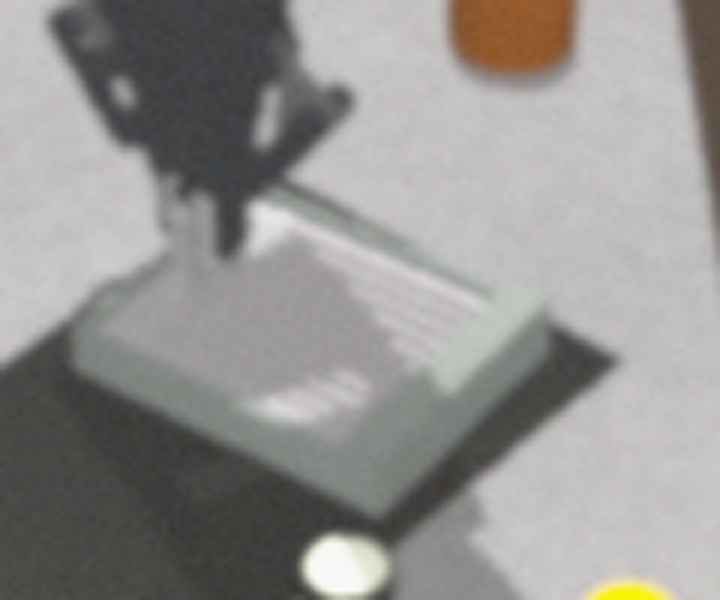

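>>> {"name": "apply_moves", "arguments": {"moves": [[[0, -0.0003, 0.001, 0, 0, 0, 1], [0, 0, 0.001, 0, 0, 0, 1], [0, 0, 0, 0, 0, 0, 1]]]}}

```text
time: 9.1
eef_pos: [0.6269, -0.1298, 0.0345]
tcp_rot: [0.676, 0.737, -0.001, -0.002]
contact_force: [-0.6, -0.6, -1.0]
opening: 0.079
```

```bash
python3 goto.py 1 "47.5 0 46 0 2"
```

```text
now [ 0.6269 -0.1298  0.0345] yaw 94.92 tilt [-0.004  0.001 -1.   ] open 0.079 F [-0.6 -0.6 -1. ] t 9.1
[[-0.0,-0.0003,0.0001,-0.1,-0.0,-0.0,1.0],[-0.0,-0.0003,0.0001,-0.1,-0.0,-0.0,1.0]]
G in tray mm [48.2 -0.  46.2] [ 9.492e+01 -6.000e-02 -1.798e+02]
```

>>> {"name": "apply_moves", "arguments": {"moves": [[[0, 0, 0, 0, 0, 0, -1], [0, 0, 0, 0, 0, 0, -1], [0, 0, 0, 0, 0, 0, -1], [0, 0, 0, 0, 0, 0, -1], [0, 0, -0.01, 0, 0, 0, -1], [0, 0, -0.03, 0, 0, 0, -1], [0, 0, -0.045, 0, 0, 0, -1], [0, 0, -0.045, 0, 0, 0, -1], [0, 0, -0.03, 0, 0, 0, -1]]]}}

```text
time: 10.0
eef_pos: [0.624, -0.129, 0.1953]
tcp_rot: [0.676, 0.737, -0.003, -0.007]
contact_force: [0.5, -0.0, 0.0]
opening: 0.999
```

```bash
python3 plan.py -1 ".40 -.229 .16 5 0"
python3 - <<'E'
from h import *
s=ctrl.read_camera("side");cv2.imwrite('pics/s3.png',s[:,:,::-1])
b=cv2.cvtColor(s,cv2.COLOR_RGB2BGR)
cv2.imwrite('pics/c7.png',cv2.resize(b[150:300,280:480],(800,600),interpolation=cv2.INTER_CUBIC))
E
```

```text
now [ 0.624  -0.129   0.1953] yaw 94.89 tilt [-0.015  0.005 -1.   ] open 0.999 F [ 0.5 -0.   0. ] t 10.0
[[-0.0073,-0.021,0.0035,-0.1,0.0,8.2,-1.0],[-0.0103,-0.0198,0.0034,-0.1,0.0,8.2,-1.0],[-0.013,-0.0181,0.0034,-0.1,0.0,8.2,-1.0],[-0.0154,-0.0161,0.0034,-0.1,0.0,8.2,-1.0],[-0.0175,-0.0137,0.0033,-0.1,0.0,8.2,-1.0],[-0.0193,-0.0111,0.0033,-0.1,0.0,8.2,-1.0],[-0.0207,-0.0083,0.0033,-0.1,0.0,8.2,-1.0],[-0.0217,-0.0052,0.0033,-0.1,0.0,8.2,-1.0],[-0.0222,-0.0021,0.0032,-0.1,0.0,8.2,-1.0],[-0.0223,0.0011,0.0032,-0.1,0.0,8.2,-1.0],[-0.0219,0.0042,0.0032,-0.1,0.0,8.2,-1.0]]
```

View pics/c7.png

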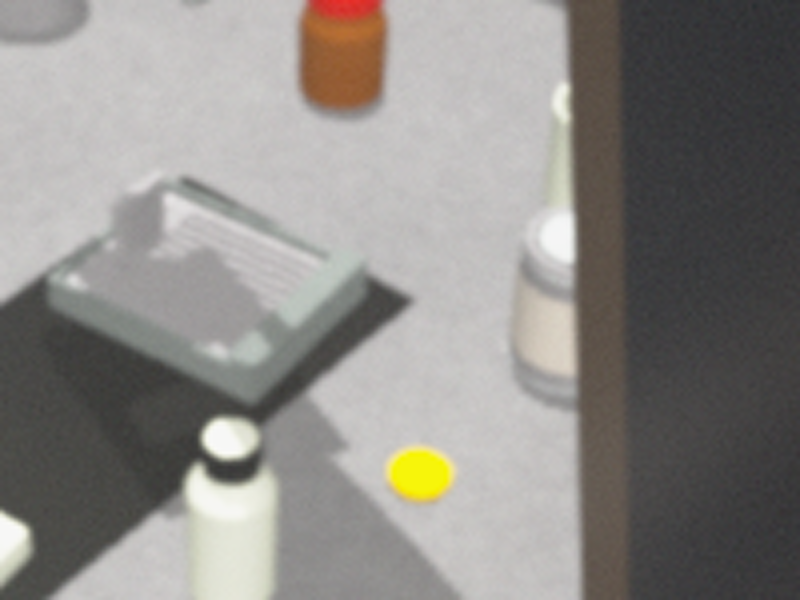

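>>> {"name": "apply_moves", "arguments": {"moves": [[[-0.0073, -0.021, 0.0035, 0, 0, 8.2, -1], [-0.01, -0.02, 0.0035, 0, 0, 8.2, -1], [-0.013, -0.018, 0.0035, 0, 0, 8.2, -1], [-0.0155, -0.016, 0.0035, 0, 0, 8.2, -1], [-0.0175, -0.0135, 0.0035, 0, 0, 8.2, -1], [-0.019, -0.011, 0.0035, 0, 0, 8.2, -1], [-0.0205, -0.008, 0.0035, 0, 0, 8.2, -1], [-0.0215, -0.005, 0.0035, 0, 0, 8.2, -1], [-0.022, -0.002, 0.0035, 0, 0, 8.2, -1], [-0.022, 0.001, 0.003, 0, 0, 8.2, -1], [-0.022, 0.004, 0.003, 0, 0, 8.2, -1]]]}}

```text
time: 11.15
eef_pos: [0.399, -0.2269, 0.175]
tcp_rot: [1.0, 0.011, 0.007, 0.005]
contact_force: [0.3, -0.4, 0.0]
opening: 1.003
```

```bash
python3 - <<'E'
from h import *
im=cv2.cvtColor(cv2.imread('pics/side0.png'),cv2.COLOR_BGR2HSV)
def blob(n,x,y,w,h,lo,hi,z):
    m=cv2.inRange(im,lo,hi)[y:y+h,x:x+w]
    cs=max(cv2.findContours(m,0,1)[0],key=cv2.contourArea)
    (a,b),s,_=cv2.fitEllipse(cs);print(n,(round(a+x,1),round(b+y,1)),np.round(s,1),onz("side",a+x,b+y,z).round(4))
blob("tin",408,200,36,24,(0,0,215),(180,40,255),.085)
blob("pot",274,338,38,32,(0,0,0),(180,255,75),.036)
blob("bot",326,252,24,15,(0,0,215),(180,60,255),.105)
blob("pan",205,262,65,45,(0,0,120),(180,40,205),.034)
E
python3 plan.py -1 ".399 -.229 .10 5 0" ".399 -.229 .031 5 0 4"
```

```text
tin (425.0, 209.1) [12.2 20.4] [ 0.395  -0.2301  0.085 ]
pot (293.1, 353.3) [25.2 27. ] [0.3814 0.1961 0.036 ]
bot (337.5, 259.0) [ 8.4 13. ] [0.4277 0.0219 0.105 ]
pan (240.7, 286.8) [30.1 42.8] [0.5691 0.1504 0.034 ]
now [ 0.399  -0.2269  0.175 ] yaw 1.29 tilt [ 0.015 -0.009 -1.   ] open 1.003 F [ 0.3 -0.4  0. ] t 11.15
[[-0.0006,0.0007,0.0375,0.3,-0.4,-1.9,-1.0],[-0.0003,0.0008,0.0375,0.3,-0.4,-1.9,-1.0],[0.0,-0.0,0.0173,0.0,0.0,0.0,-1.0],[0.0,-0.0,0.0173,0.0,0.0,0.0,-1.0],[0.0,-0.0,0.0173,0.0,0.0,0.0,-1.0],[0.0,-0.0,0.0173,0.0,0.0,0.0,-1.0]]
```

>>> {"name": "apply_moves", "arguments": {"moves": [[[-0.001, 0.001, 0.035, 0.3, -0.4, -1.9, -1], [-0.0005, 0.001, 0.035, 0.3, -0.4, -1.9, -1], [0, 0.0005, 0.018, 0, 0, 0, -1], [0, 0, 0.018, 0, 0, 0, -1], [0, 0, 0.015, 0, 0, 0, -1], [0, 0, 0.012, 0, 0, 0, -1], [0, 0, 0, 0, 0, 0, -1]]]}}

```text
time: 11.85
eef_pos: [0.3983, -0.2336, 0.0429]
tcp_rot: [0.999, 0.042, 0.004, 0.004]
contact_force: [-0.2, 0.3, 0.4]
opening: 1.001
```

```bash
python3 plan.py -1 ".397 -.230 .031 5 0"
```

```text
now [ 0.3983 -0.2336  0.0429] yaw 4.83 tilt [ 0.008 -0.008 -1.   ] open 1.001 F [-0.2  0.3  0.4] t 11.85
[[-0.001,-0.0038,0.0119,0.5,-0.4,-0.2,-1.0]]
```

>>> {"name": "apply_moves", "arguments": {"moves": [[[-0.001, -0.004, 0.008, 0.5, -0.4, 0, -1], [0, 0, 0.003, 0, 0, 0, -1], [0, 0, 0, 0, 0, 0, 1], [0, 0, 0, 0, 0, 0, 1], [0, 0, 0, 0, 0, 0, 1], [0, 0, 0, 0, 0, 0, 1], [0, 0, 0, 0, 0, 0, 1], [0, 0, 0, 0, 0, 0, 1]]], "force": 50}}

```text
time: 12.65
eef_pos: [0.3982, -0.2303, 0.0335]
tcp_rot: [0.999, 0.042, 0.001, 0.001]
contact_force: [1.6, -0.6, -0.9]
opening: 0.736
```

```bash
python3 plan.py 1 ".41 -.225 .2 5 0" ".579 -.135 .2 5 0"
```

```text
now [ 0.3982 -0.2303  0.0335] yaw 4.85 tilt [ 0.002 -0.001 -1.   ] open 0.736 F [ 1.6 -0.6 -0.9] t 12.65
[[0.0031,-0.001,-0.0416,0.0,-0.0,-0.0,1.0],[0.0031,-0.001,-0.0416,0.0,-0.0,-0.0,1.0],[0.0031,-0.001,-0.0416,0.0,-0.0,-0.0,1.0],[0.0031,-0.001,-0.0416,0.0,-0.0,-0.0,1.0],[0.0352,-0.015,-0.0,0.0,0.0,0.0,1.0],[0.0352,-0.015,-0.0,0.0,0.0,0.0,1.0],[0.0352,-0.015,-0.0,0.0,0.0,0.0,1.0],[0.0352,-0.015,-0.0,0.0,0.0,0.0,1.0],[0.0352,-0.015,-0.0,0.0,0.0,0.0,1.0]]
```

>>> {"name": "apply_moves", "arguments": {"moves": [[[0.003, -0.001, -0.03, 0, 0, 0, 1], [0.003, -0.001, -0.04, 0, 0, 0, 1], [0.003, -0.001, -0.042, 0, 0, 0, 1], [0.003, -0.001, -0.035, 0, 0, 0, 1], [0.03, -0.014, -0.01, 0, 0, 0, 1], [0.035, -0.015, 0, 0, 0, 0, 1], [0.035, -0.015, 0, 0, 0, 0, 1], [0.035, -0.015, 0, 0, 0, 0, 1], [0.03, -0.015, 0, 0, 0, 0, 1], [0, 0, 0, 0, 0, 0, 1]]]}}

```text
time: 13.65
eef_pos: [0.5713, -0.1329, 0.1932]
tcp_rot: [0.999, 0.04, -0.001, -0.002]
contact_force: [-1.0, -1.0, -3.4]
opening: 0.738
```

```bash
python3 plan.py 1 ".579 -.135 .08 5 0 5"
```

```text
now [ 0.5713 -0.1329  0.1932] yaw 4.59 tilt [-0.002  0.003 -1.   ] open 0.738 F [-1.  -1.  -3.4] t 13.65
[[0.0015,0.0006,0.0226,-0.0,0.0,-0.1,1.0],[0.0015,0.0006,0.0226,-0.0,0.0,-0.1,1.0],[0.0015,0.0006,0.0226,-0.0,0.0,-0.1,1.0],[0.0015,0.0006,0.0226,-0.0,0.0,-0.1,1.0],[0.0015,0.0006,0.0226,-0.0,0.0,-0.1,1.0]]
```

>>> {"name": "apply_moves", "arguments": {"moves": [[[0.0015, 0.0005, 0.023, 0, 0, 0, 1], [0.0015, 0.0005, 0.023, 0, 0, 0, 1], [0.0015, 0.0005, 0.023, 0, 0, 0, 1], [0.0015, 0.0005, 0.022, 0, 0, 0, 1], [0.001, 0.0005, 0.015, 0, 0, 0, 1], [0, 0, 0.005, 0, 0, 0, 1], [0, 0, 0, 0, 0, 0, 1]]]}}

```text
time: 14.35
eef_pos: [0.5758, -0.1343, 0.0759]
tcp_rot: [0.999, 0.041, -0.004, -0.002]
contact_force: [0.4, -0.0, -2.2]
opening: 0.736
```

```bash
python3 plan.py 1 ".579 -.135 .055 5 0 2"
python3 - <<'E'
from h import *
s=cv2.cvtColor(ctrl.read_camera("side"),cv2.COLOR_RGB2BGR);cv2.imwrite('pics/c8.png',cv2.resize(s[120:270,260:410],(600,600),interpolation=cv2.INTER_CUBIC))
E
```

```text
now [ 0.5758 -0.1343  0.0759] yaw 4.71 tilt [-0.008  0.004 -1.   ] open 0.736 F [ 0.4 -0.  -2.2] t 14.35
[[0.0016,0.0005,0.0104,-0.1,0.2,-0.1,1.0],[0.0016,0.0005,0.0104,-0.1,0.2,-0.1,1.0]]
```

View pics/c8.png

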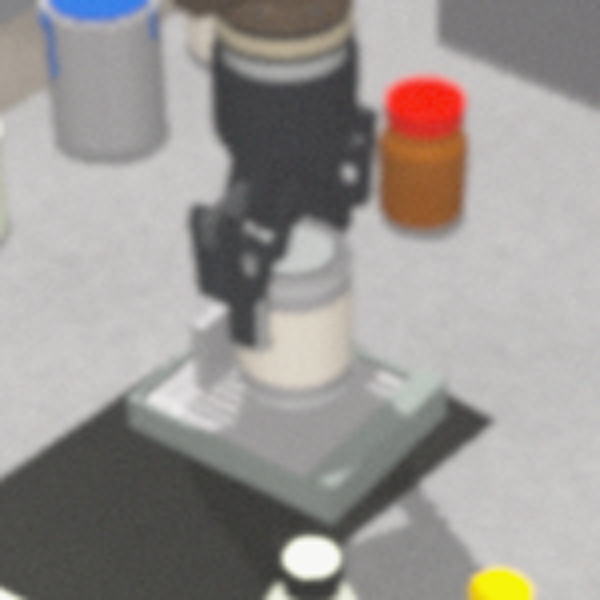

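>>> {"name": "apply_moves", "arguments": {"moves": [[[0.001, 0.0005, 0.01, -0.1, 0.2, 0, 1], [0.001, 0, 0.006, 0, 0.1, 0, 1], [0, 0, 0.003, 0, 0.1, 0, 1], [0, 0, 0.0015, 0, 0, 0, 1], [0, 0, 0, 0, 0, 0, 1]]]}}

```text
time: 14.9
eef_pos: [0.5806, -0.1358, 0.0581]
tcp_rot: [0.999, 0.041, 0.004, 0.0]
contact_force: [-0.1, 0.1, -2.2]
opening: 0.739
```

```bash
python3 plan.py 1 ".579 -.135 .0535 5 0 2"
```

```text
now [ 0.5806 -0.1358  0.0581] yaw 4.71 tilt [ 0.007 -0.001 -1.   ] open 0.739 F [-0.1  0.1 -2.2] t 14.9
[[-0.0008,-0.0005,0.0023,0.0,-0.2,-0.1,1.0],[-0.0008,-0.0005,0.0023,0.0,-0.2,-0.1,1.0]]
```

>>> {"name": "apply_moves", "arguments": {"moves": [[[-0.0005, 0, 0.002, 0, -0.2, 0, 1], [0, 0, 0.0015, 0, -0.2, 0, 1], [0, 0, 0, 0, 0, 0, 1]]]}}

```text
time: 15.2
eef_pos: [0.5806, -0.136, 0.055]
tcp_rot: [0.999, 0.041, 0.0, 0.001]
contact_force: [-0.3, -0.7, -3.1]
opening: 0.737
```

```bash
python3 plan.py 1 ".579 -.135 .0535 5 0 2"
```

```text
now [ 0.5806 -0.136   0.055 ] yaw 4.72 tilt [ 0.001 -0.002 -1.   ] open 0.737 F [-0.3 -0.7 -3.1] t 15.2
[[-0.0007,-0.0006,0.0007,0.1,-0.0,-0.1,1.0],[-0.0007,-0.0006,0.0007,0.1,-0.0,-0.1,1.0]]
```

>>> {"name": "apply_moves", "arguments": {"moves": [[[0, 0, 0.0012, 0, 0, 0, 1], [0, 0, 0.001, 0, 0, 0, 1], [0, 0, 0.0005, 0, 0, 0, 1], [0, 0, 0, 0, 0, 0, 1]]]}}

```text
time: 15.6
eef_pos: [0.581, -0.1362, 0.0536]
tcp_rot: [0.999, 0.041, 0.0, 0.001]
contact_force: [-0.1, 0.1, -2.7]
opening: 0.738
```

```bash
python3 plan.py 1 ".579 -.135 .0535 5 0 2"
```

```text
now [ 0.581  -0.1362  0.0536] yaw 4.73 tilt [ 0.001 -0.002 -1.   ] open 0.738 F [-0.1  0.1 -2.7] t 15.6
[[-0.0009,-0.0007,0.0001,0.1,-0.0,-0.1,1.0],[-0.0009,-0.0007,0.0001,0.1,-0.0,-0.1,1.0]]
```

>>> {"name": "apply_moves", "arguments": {"moves": [[[0, 0, 0.0008, 0, 0, 0, 1], [0, 0, 0, 0, 0, 0, -1], [0, 0, 0, 0, 0, 0, -1], [0, 0, 0, 0, 0, 0, -1], [0, 0, 0, 0, 0, 0, -1], [0, 0, -0.015, 0, 0, 0, -1], [0, 0, -0.035, 0, 0, 0, -1], [0, 0, -0.045, 0, 0, 0, -1], [0, 0, -0.045, 0, 0, 0, -1], [0, 0, -0.02, 0, 0, 0, -1]]]}}

```text
time: 16.6
eef_pos: [0.5799, -0.1355, 0.2192]
tcp_rot: [0.999, 0.041, -0.001, 0.0]
contact_force: [-0.1, 0.6, -0.0]
opening: 1.001
```

```bash
python3 plan.py -1 ".47 .08 .2 25 0" ".392 .193 .12 35 0"
```

```text
now [ 0.5799 -0.1355  0.2192] yaw 4.71 tilt [-0.002 -0.001 -1.   ] open 1.001 F [-0.1  0.6 -0. ] t 16.6
[[-0.0153,-0.0373,0.0032,0.0,0.0,-3.4,-1.0],[-0.0131,-0.0381,0.0032,0.0,0.0,-3.4,-1.0],[-0.0108,-0.0388,0.0032,0.0,0.0,-3.4,-1.0],[-0.0085,-0.0394,0.0032,0.0,0.0,-3.4,-1.0],[-0.0061,-0.0398,0.0032,0.0,0.0,-3.4,-1.0],[-0.0038,-0.0401,0.0032,0.0,0.0,-3.4,-1.0],[-0.0057,-0.0338,0.02,0.0,0.0,-2.5,-1.0],[-0.0043,-0.0341,0.02,0.0,0.0,-2.5,-1.0],[-0.0028,-0.0342,0.02,0.0,0.0,-2.5,-1.0],[-0.0013,-0.0343,0.02,0.0,0.0,-2.5,-1.0]]
```

>>> {"name": "apply_moves", "arguments": {"moves": [[[-0.015, -0.037, 0.003, 0, 0, -3.4, -1], [-0.013, -0.038, 0.003, 0, 0, -3.4, -1], [-0.011, -0.039, 0.003, 0, 0, -3.4, -1], [-0.0085, -0.0395, 0.003, 0, 0, -3.4, -1], [-0.006, -0.04, 0.003, 0, 0, -3.4, -1], [-0.004, -0.04, 0.003, 0, 0, -3.4, -1], [-0.0055, -0.034, 0.02, 0, 0, -2.5, -1], [-0.0045, -0.034, 0.02, 0, 0, -2.5, -1], [-0.003, -0.034, 0.02, 0, 0, -2.5, -1], [-0.001, -0.03, 0.015, 0, 0, -2.5, -1], [0, 0, 0, 0, 0, 0, -1]]]}}

```text
time: 17.7
eef_pos: [0.3948, 0.1952, 0.1411]
tcp_rot: [0.95, 0.31, 0.017, 0.009]
contact_force: [-0.1, -0.9, -0.2]
opening: 1.001
```

```bash
python3 plan.py -1 ".388 .192 .06 35 0" ".388 .192 .002 35 0 4"
python3 - <<'E'
from h import *
s=cv2.cvtColor(ctrl.read_camera("side"),cv2.COLOR_RGB2BGR);cv2.imwrite('pics/s9.png',s)
t=cv2.cvtColor(ctrl.read_camera("top"),cv2.COLOR_RGB2BGR);cv2.imwrite('pics/t9.png',t)
o=np.zeros((600,800,3),np.uint8)
o[:,:400]=cv2.resize(s[120:270,270:370],(400,600),interpolation=cv2.INTER_CUBIC)
o[:,400:]=cv2.resize(s[250:400,240:340],(400,600),interpolation=cv2.INTER_CUBIC)
cv2.imwrite('pics/c9.png',o)
E
```

```text
now [0.3948 0.1952 0.1411] yaw 36.18 tilt [ 0.038 -0.007 -0.999] open 1.001 F [-0.1 -0.9 -0.2] t 17.7
[[-0.0048,-0.0019,0.0404,0.8,-0.8,0.6,-1.0],[-0.0042,-0.0013,0.0405,0.8,-0.8,0.6,-1.0],[0.0,-0.0,0.0145,0.0,0.0,0.0,-1.0],[0.0,-0.0,0.0145,0.0,0.0,0.0,-1.0],[0.0,-0.0,0.0145,0.0,0.0,0.0,-1.0],[0.0,-0.0,0.0145,0.0,0.0,0.0,-1.0]]
```

View pics/c9.png

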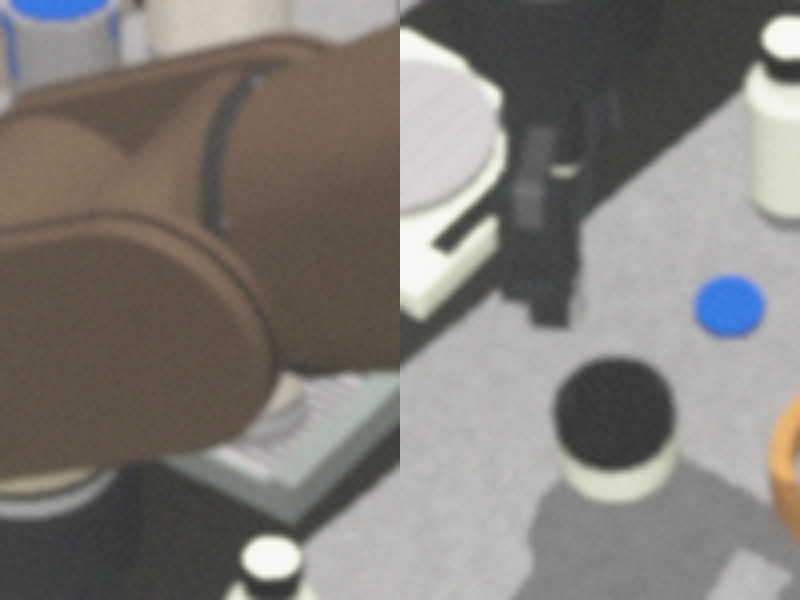

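>>> {"name": "apply_moves", "arguments": {"moves": [[[-0.006, -0.002, 0.035, 0.8, -0.8, 0.6, -1], [-0.005, -0.001, 0.035, 0.8, -0.8, 0.6, -1], [0, 0, 0.018, 0, 0, 0, -1], [0, 0, 0.018, 0, 0, 0, -1], [0, 0, 0.012, 0, 0, 0, -1], [0, 0, 0.008, 0, 0, 0, -1], [0, 0, 0, 0, 0, 0, -1]]]}}

```text
time: 18.5
eef_pos: [0.4071, 0.1864, 0.0253]
tcp_rot: [0.956, 0.293, 0.015, 0.002]
contact_force: [-0.1, 0.8, -0.6]
opening: 0.999
```

```bash
python3 plan.py -1 ".386 .1925 .003 35 0"
```

```text
now [0.4071 0.1864 0.0253] yaw 34.1 tilt [ 0.031  0.004 -1.   ] open 0.999 F [-0.1  0.8 -0.6] t 18.5
[[-0.0146,-0.0172,0.0217,0.8,-1.6,-0.9,-1.0]]
```

>>> {"name": "apply_moves", "arguments": {"moves": [[[-0.008, -0.009, -0.015, 0.4, -0.8, 0, -1], [-0.008, -0.009, 0, 0.4, -0.8, 0, -1], [0, 0, 0, 0, 0, 0, -1]]]}}

```text
time: 18.8
eef_pos: [0.3851, 0.1923, 0.0423]
tcp_rot: [0.956, 0.292, 0.001, -0.0]
contact_force: [0.6, -0.6, 0.1]
opening: 1.001
```

```bash
python3 plan.py -1 ".386 .1925 .003 35 0";python3 -c "
from h import *;print(ctrl.get_state()['qpos'].round(3))"
```

```text
now [0.3851 0.1923 0.0423] yaw 33.99 tilt [ 0.003  0.001 -1.   ] open 1.001 F [ 0.6 -0.6  0.1] t 18.8
[[0.0008,0.0003,0.0393,0.0,-0.2,-1.0,-1.0]]
[ 2.260e-01 -1.000e-03  2.288e+00  0.000e+00  8.510e-01  1.204e+00]
```

>>> {"name": "apply_moves", "arguments": {"moves": [[[0, 0, 0.01, 0, -0.2, 0, -1], [0, 0, 0.01, 0, 0, 0, -1], [0, 0, 0.008, 0, 0, 0, -1], [0, 0, 0.006, 0, 0, 0, -1], [0, 0, 0, 0, 0, 0, -1]]]}}

```text
time: 19.3
eef_pos: [0.3855, 0.1922, 0.0048]
tcp_rot: [0.956, 0.293, 0.0, 0.001]
contact_force: [-0.2, 0.4, -0.3]
opening: 0.996
```

```bash
python3 plan.py -1 ".386 .1925 .003 35 0"
```

```text
now [0.3855 0.1922 0.0048] yaw 34.02 tilt [ 0.    -0.001 -1.   ] open 0.996 F [-0.2  0.4 -0.3] t 19.3
[[0.0006,0.0001,0.0018,0.1,0.0,-1.0,-1.0]]
```

>>> {"name": "apply_moves", "arguments": {"moves": [[[0, 0, 0.001, 0, 0, 0, 1], [0, 0, 0, 0, 0, 0, 1], [0, 0, 0, 0, 0, 0, 1], [0, 0, 0, 0, 0, 0, 1], [0, 0, 0, 0, 0, 0, 1], [0, 0, 0, 0, 0, 0, 1], [0, 0, 0, 0, 0, 0, 1]]], "force": 35}}

```text
time: 20.0
eef_pos: [0.3855, 0.1922, 0.0035]
tcp_rot: [0.956, 0.292, -0.0, 0.001]
contact_force: [-0.2, 0.6, -1.2]
opening: 0.625
```

```bash
python3 plan.py 1 ".44 .13 .2 25 0" ".579 -.135 .22 5 0"
```

```text
now [0.3855 0.1922 0.0035] yaw 34.01 tilt [ 0.    -0.001 -1.   ] open 0.625 F [-0.2  0.6 -1.2] t 20.0
[[0.0021,0.0165,-0.0393,0.0,0.0,1.8,1.0],[0.0026,0.0164,-0.0393,0.0,0.0,1.8,1.0],[0.0031,0.0163,-0.0393,0.0,0.0,1.8,1.0],[0.0036,0.0162,-0.0393,0.0,0.0,1.8,1.0],[0.0041,0.016,-0.0393,0.0,0.0,1.8,1.0],[0.002,0.0427,-0.0029,-0.0,-0.0,2.9,1.0],[0.0041,0.0425,-0.0029,-0.0,-0.0,2.9,1.0],[0.0062,0.0423,-0.0029,-0.0,-0.0,2.9,1.0],[0.0083,0.0419,-0.0029,-0.0,-0.0,2.9,1.0],[0.0104,0.0415,-0.0029,-0.0,-0.0,2.9,1.0],[0.0125,0.0409,-0.0029,-0.0,-0.0,2.9,1.0],[0.0145,0.0402,-0.0029,-0.0,-0.0,2.9,1.0]]
```

>>> {"name": "apply_moves", "arguments": {"moves": [[[0, 0, -0.03, 0, 0, 1.8, 1], [0.003, 0.012, -0.04, 0, 0, 1.8, 1], [0.003, 0.0165, -0.04, 0, 0, 1.8, 1], [0.0035, 0.016, -0.04, 0, 0, 1.8, 1], [0.004, 0.016, -0.04, 0, 0, 1.8, 1], [0.002, 0.042, -0.003, 0, 0, 2.9, 1], [0.004, 0.0425, -0.003, 0, 0, 2.9, 1], [0.006, 0.042, -0.003, 0, 0, 2.9, 1], [0.008, 0.042, -0.003, 0, 0, 2.9, 1], [0.0105, 0.0415, -0.003, 0, 0, 2.9, 1], [0.0125, 0.041, -0.003, 0, 0, 2.9, 1], [0.0145, 0.04, -0.003, 0, 0, 2.9, 1]]]}}

```text
time: 21.2
eef_pos: [0.5634, -0.1277, 0.2215]
tcp_rot: [0.999, 0.035, -0.001, 0.002]
contact_force: [-0.6, 0.1, -1.9]
opening: 0.62
```

```bash
python3 plan.py 1 ".580 -.1355 .16 5 0 5"
```

```text
now [ 0.5634 -0.1277  0.2215] yaw 4.04 tilt [-0.003 -0.003 -1.   ] open 0.62 F [-0.6  0.1 -1.9] t 21.2
[[0.0032,0.0018,0.0123,0.0,0.0,-0.2,1.0],[0.0032,0.0018,0.0123,0.0,0.0,-0.2,1.0],[0.0032,0.0018,0.0123,0.0,0.0,-0.2,1.0],[0.0032,0.0018,0.0123,0.0,0.0,-0.2,1.0],[0.0032,0.0018,0.0123,0.0,0.0,-0.2,1.0]]
```

>>> {"name": "apply_moves", "arguments": {"moves": [[[0.004, 0.002, 0.018, 0, 0, 0, 1], [0.004, 0.002, 0.018, 0, 0, 0, 1], [0.004, 0.002, 0.018, 0, 0, 0, 1], [0.003, 0.002, 0.015, 0, 0, 0, 1], [0.002, 0.001, 0.012, 0, 0, 0, 1], [0, 0, 0.006, 0, 0, 0, 1], [0, 0, 0, 0, 0, 0, 1]]]}}

```text
time: 21.9
eef_pos: [0.5833, -0.1433, 0.1304]
tcp_rot: [1.0, 0.031, -0.001, 0.002]
contact_force: [0.2, -0.1, -0.9]
opening: 0.622
```

```bash
python3 plan.py 1 ".580 -.1355 .114 5 0 2"
python3 - <<'E'
from h import *
s=cv2.cvtColor(ctrl.read_camera("side"),cv2.COLOR_RGB2BGR);cv2.imwrite('pics/c10.png',cv2.resize(s[130:250,270:390],(600,600),interpolation=cv2.INTER_CUBIC))
E
```

```text
now [ 0.5833 -0.1433  0.1304] yaw 3.53 tilt [-0.002 -0.005 -1.   ] open 0.622 F [ 0.2 -0.1 -0.9] t 21.9
[[-0.0014,-0.004,0.0082,0.1,0.1,-0.7,1.0],[-0.0014,-0.004,0.0082,0.1,0.1,-0.7,1.0]]
```

View pics/c10.png

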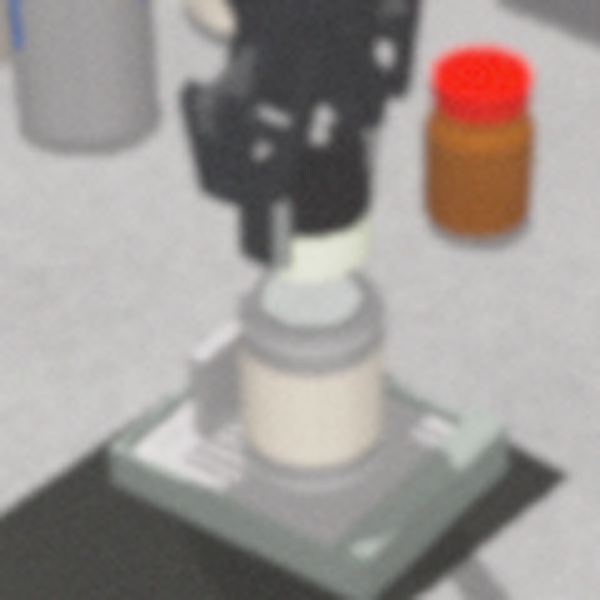

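Run:
```python
from h import *
a=np.linspace(0,2*np.pi,200)
def circ(c,r,z): return np.array([proj("side",[c[0]+r*np.cos(t),c[1]+r*np.sin(t),z]) for t in a])
to=lambda q:((q-[270,130])*5).round(0)
for nm,c,r,z in [("pot foot",(.5833,-.1433),.027,.127),("pot lid",(.5833,-.1433),.027,.163),("tin inner top",(.580,-.1355),.030,.105),("tin low rim",(.580,-.1355),.0325,.020),("tin top outer",(.580,-.1355),.0325,.103)]:
    q=circ(c,r,z);print(nm,"xrange",to(q.min(0)),to(q.max(0)))
```

```text
pot foot xrange [248. 205.] [372. 278.]
pot lid xrange [245. 136.] [372. 208.]
tin inner top xrange [236. 252.] [373. 334.]
tin low rim xrange [235. 396.] [376. 487.]
tin top outer xrange [230. 252.] [378. 342.]
```

>>> {"name": "apply_moves", "arguments": {"moves": [[[-0.003, -0.003, 0.007, 0, 0, 0, 1], [-0.002, -0.002, 0.005, 0, 0, 0, 1], [0, 0, 0.004, 0, 0, 0, 1], [0, 0, 0, 0, 0, 0, 1]]]}}

```text
time: 22.35
eef_pos: [0.5789, -0.1381, 0.1163]
tcp_rot: [1.0, 0.031, 0.001, 0.003]
contact_force: [-0.5, 0.3, -1.1]
opening: 0.62
```

```bash
python3 plan.py 1 ".578 -.1375 .1095 5 0 2"
```

```text
now [ 0.5789 -0.1381  0.1163] yaw 3.59 tilt [ 0.003 -0.007 -1.   ] open 0.62 F [-0.5  0.3 -1.1] t 22.35
[[-0.0004,-0.0004,0.0034,0.2,-0.1,-0.7,1.0],[-0.0004,-0.0004,0.0034,0.2,-0.1,-0.7,1.0]]
```

>>> {"name": "apply_moves", "arguments": {"moves": [[[-0.0005, -0.0003, 0.003, 0.2, -0.1, 0, 1], [0, 0, 0.002, 0.2, 0, 0, 1], [0, 0, 0.001, 0, 0, 0, 1], [0, 0, 0, 0, 0, 0, 1]]]}}

```text
time: 22.75
eef_pos: [0.5788, -0.1381, 0.1106]
tcp_rot: [1.0, 0.031, 0.001, 0.0]
contact_force: [1.1, 0.5, -0.5]
opening: 0.621
```

```bash
python3 plan.py 1 ".578 -.1375 .1085 5 0 2"
```

```text
now [ 0.5788 -0.1381  0.1106] yaw 3.59 tilt [ 0.002 -0.    -1.   ] open 0.621 F [ 1.1  0.5 -0.5] t 22.75
[[-0.0004,-0.0003,0.001,0.0,-0.1,-0.7,1.0],[-0.0004,-0.0003,0.001,0.0,-0.1,-0.7,1.0]]
```

>>> {"name": "apply_moves", "arguments": {"moves": [[[0, 0, 0.0012, 0, 0, 0, 1], [0, 0, 0.0008, 0, 0, 0, 1], [0, 0, 0, 0, 0, 0, -1], [0, 0, 0, 0, 0, 0, -1], [0, 0, 0, 0, 0, 0, -1], [0, 0, 0, 0, 0, 0, -1], [0, 0, 0, 0, 0, 0, -1], [0, 0, -0.015, 0, 0, 0, -1], [0, 0, -0.035, 0, 0, 0, -1], [0, 0, -0.04, 0, 0, 0, -1], [0, 0, -0.02, 0, 0, 0, -1]]]}}

```text
time: 23.85
eef_pos: [0.5774, -0.1377, 0.2219]
tcp_rot: [1.0, 0.031, -0.001, -0.001]
contact_force: [0.9, 0.2, 0.3]
opening: 1.003
```

```bash
python3 - <<'E'
from h import *
print(onz("top",457.1,270.2,.07),onz("side",431,176,.07))
E
python3 plan.py -1 ".50 -.30 .22 5 0" ".466 -.363 .15 5 0 3"
```

```text
[ 0.46485808 -0.36428351  0.07      ] [ 0.46069538 -0.36116756  0.07      ]
now [ 0.5774 -0.1377  0.2219] yaw 3.58 tilt [-0.003  0.002 -1.   ] open 1.003 F [0.9 0.2 0.3] t 23.85
[[-0.0218,0.0393,0.0005,-0.0,0.0,-0.4,-1.0],[-0.0221,0.0392,0.0005,-0.0,0.0,-0.4,-1.0],[-0.0223,0.039,0.0005,-0.0,0.0,-0.4,-1.0],[-0.0226,0.0389,0.0005,-0.0,0.0,-0.4,-1.0],[-0.0131,0.0199,0.0233,0.0,0.0,0.0,-1.0],[-0.0131,0.0199,0.0233,0.0,0.0,0.0,-1.0],[-0.0131,0.0199,0.0233,0.0,0.0,0.0,-1.0]]
```

>>> {"name": "apply_moves", "arguments": {"moves": [[[-0.022, 0.039, 0, 0, 0, 0, -1], [-0.022, 0.039, 0, 0, 0, 0, -1], [-0.022, 0.039, 0, 0, 0, 0, -1], [-0.0225, 0.039, 0, 0, 0, 0, -1], [-0.013, 0.02, 0.02, 0, 0, 0, -1], [-0.013, 0.019, 0.02, 0, 0, 0, -1], [-0.012, 0.015, 0.02, 0, 0, 0, -1], [0, 0, 0, 0, 0, 0, -1]]]}}

```text
time: 24.65
eef_pos: [0.4676, -0.3668, 0.1818]
tcp_rot: [0.999, 0.033, 0.011, 0.008]
contact_force: [-1.0, 0.4, 0.1]
opening: 1.001
```

```bash
python3 - <<'E'
from h import *
s=cv2.cvtColor(ctrl.read_camera("side"),cv2.COLOR_RGB2BGR)
cv2.imwrite('pics/s11.png',s)
cv2.imwrite('pics/c11.png',cv2.resize(s[110:260,270:470],(800,600),interpolation=cv2.INTER_CUBIC))
E
python3 plan.py -1 ".463 -.363 .1 5 0" ".463 -.363 .022 5 0 5"
```

```text
now [ 0.4689 -0.3667  0.1838] yaw 3.89 tilt [ 0.025 -0.018 -1.   ] open 0.995 F [-0.5 -0.9  0.1] t 24.7
[[-0.0038,-0.0029,0.0418,0.6,-0.7,-0.6,-1.0],[-0.0033,-0.0025,0.0418,0.6,-0.7,-0.6,-1.0],[0.0,-0.0,0.0156,0.0,0.0,0.0,-1.0],[0.0,-0.0,0.0156,0.0,0.0,0.0,-1.0],[0.0,-0.0,0.0156,0.0,0.0,0.0,-1.0],[0.0,-0.0,0.0156,0.0,0.0,0.0,-1.0],[0.0,-0.0,0.0156,0.0,0.0,0.0,-1.0]]
```

View pics/c11.png

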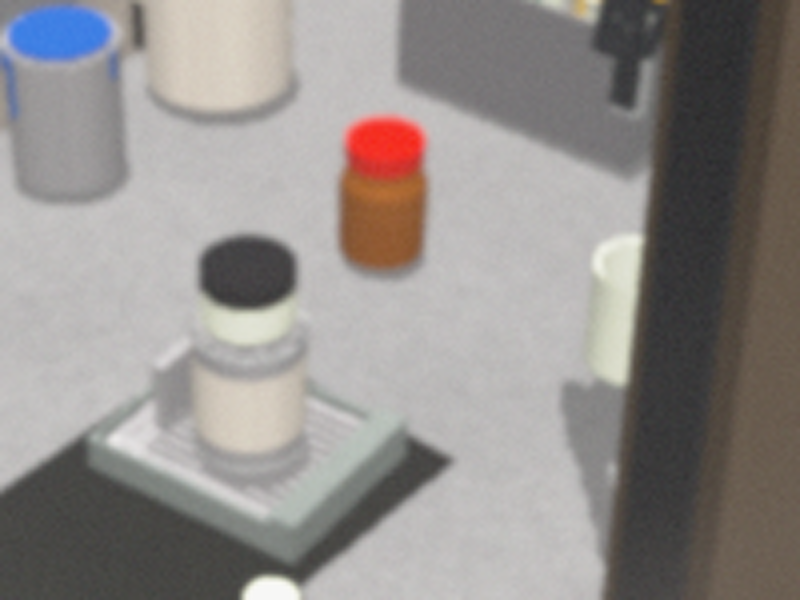

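>>> {"name": "apply_moves", "arguments": {"moves": [[[-0.004, -0.003, 0.035, 0.6, -0.7, 0, -1], [-0.003, -0.002, 0.035, 0.6, -0.7, 0, -1], [0, 0, 0.02, 0, 0, 0, -1], [0, 0, 0.015, 0, 0, 0, -1], [0, 0, 0, 0, 0, 0, -1]]]}}

```text
time: 25.2
eef_pos: [0.4705, -0.3647, 0.0873]
tcp_rot: [0.999, 0.036, 0.006, 0.005]
contact_force: [0.3, 1.2, -0.1]
opening: 1.003
```

```bash
python3 plan.py -1 ".463 -.363 .022 5 0 5"
```

```text
now [ 0.4705 -0.3647  0.0873] yaw 4.07 tilt [ 0.012 -0.01  -1.   ] open 1.003 F [ 0.3  1.2 -0.1] t 25.2
[[-0.0016,-0.0006,0.013,0.1,-0.1,-0.2,-1.0],[-0.0016,-0.0006,0.0131,0.1,-0.1,-0.2,-1.0],[-0.0016,-0.0005,0.0131,0.1,-0.1,-0.2,-1.0],[-0.0015,-0.0005,0.0131,0.1,-0.1,-0.2,-1.0],[-0.0015,-0.0005,0.0131,0.1,-0.1,-0.2,-1.0]]
```

>>> {"name": "apply_moves", "arguments": {"moves": [[[-0.003, -0.0006, 0.013, 0.3, -0.3, 0, -1], [-0.003, -0.0006, 0.013, 0.3, -0.3, 0, -1], [-0.002, 0, 0.013, 0, 0, 0, -1], [0, 0, 0.013, 0, 0, 0, -1], [0, 0, 0.01, 0, 0, 0, -1], [0, 0, 0, 0, 0, 0, -1]]]}}

```text
time: 25.8
eef_pos: [0.465, -0.3658, 0.0249]
tcp_rot: [0.999, 0.036, 0.002, 0.003]
contact_force: [-0.1, 0.7, -0.2]
opening: 1.002
```

```bash
python3 plan.py -1 ".463 -.363 .022 5 0 1"
```

```text
now [ 0.465  -0.3658  0.0249] yaw 4.14 tilt [ 0.005 -0.005 -1.   ] open 1.002 F [-0.1  0.7 -0.2] t 25.8
[[-0.0018,-0.003,0.0029,0.3,-0.3,-0.9,-1.0]]
```

>>> {"name": "apply_moves", "arguments": {"moves": [[[-0.002, -0.003, 0.003, 0.3, -0.3, 0, -1], [0, 0, 0, 0, 0, 0, -1], [0, 0, 0, 0, 0, 0, 1], [0, 0, 0, 0, 0, 0, 1], [0, 0, 0, 0, 0, 0, 1], [0, 0, 0, 0, 0, 0, 1], [0, 0, 0, 0, 0, 0, 1], [0, 0, 0, 0, 0, 0, 1]]], "force": 25}}

```text
time: 26.6
eef_pos: [0.4635, -0.3638, 0.0231]
tcp_rot: [0.999, 0.036, 0.0, 0.001]
contact_force: [0.4, 0.0, 0.1]
opening: 0.679
```

```bash
python3 plan.py 1 ".463 -.361 .24 5 0" ".47 -.2 .25 10 0" ".55 .144 .25 10 0"
```

```text
now [ 0.4635 -0.3638  0.0231] yaw 4.14 tilt [ 0.001 -0.002 -1.   ] open 0.679 F [0.4 0.  0.1] t 26.6
[[-0.0,-0.0005,-0.0434,0.0,-0.0,-0.2,1.0],[-0.0,-0.0005,-0.0434,0.0,-0.0,-0.2,1.0],[-0.0,-0.0005,-0.0434,0.0,-0.0,-0.2,1.0],[-0.0,-0.0005,-0.0434,0.0,-0.0,-0.2,1.0],[-0.0001,-0.0005,-0.0434,0.0,-0.0,-0.2,1.0],[0.0053,-0.0399,-0.0025,-0.0,0.0,-1.2,1.0],[0.0061,-0.0398,-0.0025,-0.0,0.0,-1.2,1.0],[0.007,-0.0397,-0.0025,-0.0,0.0,-1.2,1.0],[0.0079,-0.0395,-0.0025,-0.0,0.0,-1.2,1.0],[0.0173,-0.0406,-0.0,0.0,0.0,0.0,1.0],[0.0173,-0.0406,-0.0,0.0,0.0,0.0,1.0],[0.0173,-0.0406,-0.0,0.0,0.0,0.0,1.0]]
[[0.0173,-0.0406,-0.0,0.0,0.0,0.0,1.0],[0.0173,-0.0406,-0.0,0.0,0.0,0.0,1.0],[0.0173,-0.0406,-0.0,0.0,0.0,0.0,1.0],[0.0173,-0.0406,-0.0,0.0,0.0,0.0,1.0],[0.0173,-0.0406,-0.0,0.0,0.0,0.0,1.0]]
```

>>> {"name": "apply_moves", "arguments": {"moves": [[[0, 0, -0.03, 0, 0, 0, 1], [0, 0, -0.043, 0, 0, 0, 1], [0, 0, -0.043, 0, 0, 0, 1], [0, 0, -0.043, 0, 0, 0, 1], [0, 0, -0.043, 0, 0, 0, 1], [0.005, -0.038, -0.01, 0, 0, -1, 1], [0.006, -0.04, -0.003, 0, 0, -1, 1], [0.007, -0.04, -0.003, 0, 0, -1, 1], [0.008, -0.04, -0.003, 0, 0, -1, 1], [0.017, -0.04, 0, 0, 0, 0, 1], [0.017, -0.04, 0, 0, 0, 0, 1], [0.017, -0.04, 0, 0, 0, 0, 1]]]}}

```text
time: 27.8
eef_pos: [0.5068, -0.0724, 0.2536]
tcp_rot: [0.998, 0.067, 0.002, 0.001]
contact_force: [0.6, 0.2, -0.1]
opening: 0.68
```

```bash
python3 plan.py 1 ".582 .145 .2 10 0"
```

```text
now [ 0.5068 -0.0724  0.2536] yaw 7.65 tilt [ 0.004 -0.002 -1.   ] open 0.68 F [ 0.6  0.2 -0.1] t 27.8
[[0.0172,-0.0343,0.0089,0.0,-0.0,-0.4,1.0],[0.0174,-0.0341,0.0089,0.0,-0.0,-0.4,1.0],[0.0177,-0.034,0.0089,0.0,-0.0,-0.4,1.0],[0.0179,-0.0339,0.0089,0.0,-0.0,-0.4,1.0],[0.0182,-0.0338,0.0089,0.0,-0.0,-0.4,1.0],[0.0184,-0.0336,0.0089,0.0,-0.0,-0.4,1.0]]
```

>>> {"name": "apply_moves", "arguments": {"moves": [[[0.017, -0.034, 0.009, 0, 0, 0, 1], [0.017, -0.034, 0.009, 0, 0, 0, 1], [0.017, -0.034, 0.009, 0, 0, 0, 1], [0.017, -0.034, 0.009, 0, 0, 0, 1], [0.017, -0.034, 0.009, 0, 0, 0, 1], [0.015, -0.03, 0.009, 0, 0, 0, 1], [0, 0, 0.015, 0, 0, 0, 1], [0, 0, 0.015, 0, 0, 0, 1], [0, 0, 0, 0, 0, 0, 1]]]}}

```text
time: 28.7
eef_pos: [0.5804, 0.1531, 0.1659]
tcp_rot: [0.997, 0.071, 0.003, 0.002]
contact_force: [0.3, -0.7, -1.1]
opening: 0.684
```

```bash
python3 plan.py 1 ".582 .1445 .075 8 0 7"
```

```text
now [0.5804 0.1531 0.1659] yaw 8.11 tilt [ 0.006 -0.003 -1.   ] open 0.684 F [ 0.3 -0.7 -1.1] t 28.7
[[-0.0,0.0012,0.013,0.0,-0.0,0.0,1.0],[-0.0,0.0012,0.013,0.0,-0.0,0.0,1.0],[0.0,0.0012,0.013,0.0,-0.0,0.0,1.0],[0.0,0.0012,0.013,0.0,-0.0,0.0,1.0],[0.0,0.0012,0.013,0.0,-0.0,0.0,1.0],[0.0,0.0012,0.013,0.0,-0.0,0.0,1.0],[0.0,0.0012,0.013,0.0,-0.0,0.0,1.0]]
```

>>> {"name": "apply_moves", "arguments": {"moves": [[[0, 0.0012, 0.015, 0, 0, 0, 1], [0, 0.0012, 0.016, 0, 0, 0, 1], [0, 0.0012, 0.016, 0, 0, 0, 1], [0, 0.0012, 0.015, 0, 0, 0, 1], [0, 0.0012, 0.014, 0, 0, 0, 1], [0, 0.0012, 0.01, 0, 0, 0, 1], [0, 0, 0.004, 0, 0, 0, 1], [0, 0, 0, 0, 0, 0, 1]]]}}

```text
time: 29.5
eef_pos: [0.582, 0.1384, 0.0701]
tcp_rot: [0.998, 0.066, 0.003, 0.002]
contact_force: [0.7, 0.8, -0.8]
opening: 0.68
```

```bash
python3 plan.py 1 ".582 .1445 .058 8 0 3"
```

```text
now [0.582  0.1384 0.0701] yaw 7.6 tilt [ 0.007 -0.004 -1.   ] open 0.68 F [ 0.7  0.8 -0.8] t 29.5
[[0.0002,-0.002,0.004,0.1,-0.1,-0.1,1.0],[0.0002,-0.002,0.004,0.1,-0.1,-0.1,1.0],[0.0003,-0.002,0.004,0.1,-0.1,-0.1,1.0]]
```

>>> {"name": "apply_moves", "arguments": {"moves": [[[0, -0.003, 0.004, 0.1, -0.2, 0, 1], [0, -0.002, 0.004, 0.1, -0.2, 0, 1], [0, -0.001, 0.0025, 0, 0, 0, 1], [0, 0, 0, 0, 0, 0, 1]]]}}

```text
time: 29.9
eef_pos: [0.5828, 0.1454, 0.0607]
tcp_rot: [0.998, 0.067, 0.002, 0.001]
contact_force: [-0.7, 0.0, -0.6]
opening: 0.678
```

```bash
python3 plan.py 1 ".582 .1445 .057 8 0 1"
python3 - <<'E'
from h import *
s=cv2.cvtColor(ctrl.read_camera("side"),cv2.COLOR_RGB2BGR);cv2.imwrite('pics/c12.png',cv2.resize(s[210:330,180:300],(600,600),interpolation=cv2.INTER_CUBIC))
E
```

```text
now [0.5828 0.1454 0.0607] yaw 7.64 tilt [ 0.003 -0.001 -1.   ] open 0.678 F [-0.7  0.  -0.6] t 29.9
[[-0.0009,0.0008,0.0037,0.1,-0.2,-0.4,1.0]]
```

View pics/c12.png

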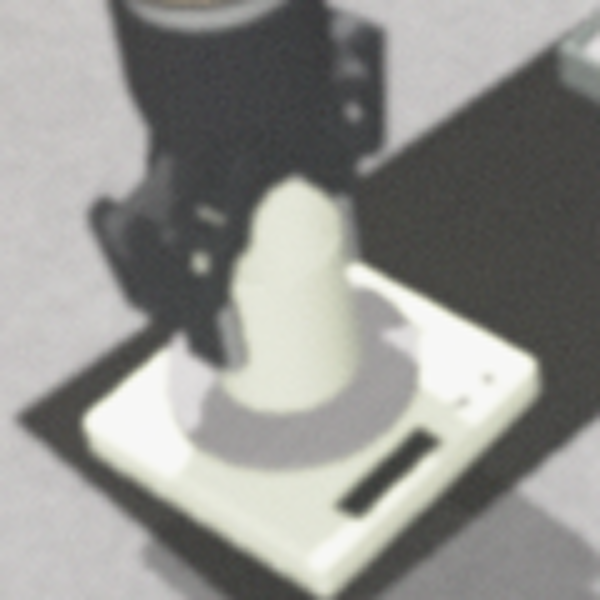

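>>> {"name": "apply_moves", "arguments": {"moves": [[[-0.003, -0.0015, 0.001, 0, 0, 0, 1], [-0.001, 0, 0.0015, 0, 0, 0, 1], [0, 0, 0.0015, 0, 0, 0, 1], [0, 0, 0, 0, 0, 0, 1]]]}}

```text
time: 30.35
eef_pos: [0.5788, 0.1467, 0.0574]
tcp_rot: [0.998, 0.067, 0.002, 0.001]
contact_force: [-0.4, 0.9, -1.4]
opening: 0.68
```

```bash
python3 plan.py 1 ".579 .147 .057 8 0 1"
```

```text
now [0.5788 0.1467 0.0574] yaw 7.66 tilt [ 0.005 -0.001 -1.   ] open 0.68 F [-0.4  0.9 -1.4] t 30.35
[[0.0003,-0.0003,0.0004,0.1,-0.3,-0.3,1.0]]
```

>>> {"name": "apply_moves", "arguments": {"moves": [[[0, 0, 0.0007, 0, -0.1, 0, 1], [0, 0, 0, 0, 0, 0, -1], [0, 0, 0, 0, 0, 0, -1], [0, 0, 0, 0, 0, 0, -1], [0, 0, 0, 0, 0, 0, -1], [0, 0, 0, 0, 0, 0, -1], [0, 0, -0.015, 0, 0, 0, -1], [0, 0, -0.035, 0, 0, 0, -1], [0, 0, -0.045, 0, 0, 0, -1], [0, 0, -0.045, 0, 0, 0, -1]]]}}

```text
time: 31.35
eef_pos: [0.5739, 0.1461, 0.1952]
tcp_rot: [0.998, 0.067, -0.007, 0.001]
contact_force: [1.0, 0.7, 0.2]
opening: 1.001
```

```bash
python3 plan.py -1 ".431 .021 .2 8 0"
```

```text
now [0.5739 0.1461 0.1952] yaw 7.63 tilt [-0.013 -0.002 -1.   ] open 1.001 F [1.  0.7 0.2] t 31.35
[[-0.0317,0.021,-0.0005,0.0,0.2,-0.1,-1.0],[-0.0317,0.021,-0.0006,0.0,0.2,-0.1,-1.0],[-0.0317,0.0209,-0.0007,0.0,0.2,-0.1,-1.0],[-0.0317,0.0209,-0.0008,0.0,0.2,-0.1,-1.0],[-0.0318,0.0208,-0.0009,0.0,0.2,-0.1,-1.0]]
```

>>> {"name": "apply_moves", "arguments": {"moves": [[[-0.03, 0.02, 0, 0, 0.2, 0, -1], [-0.03, 0.02, 0, 0, 0.2, 0, -1], [-0.03, 0.02, 0, 0, 0.2, 0, -1], [-0.03, 0.02, 0, 0, 0.2, 0, -1], [-0.02, 0.015, 0, 0, 0, 0, -1], [-0.01, 0.005, 0, 0, 0, 0, -1], [0, 0, 0, 0, 0, 0, -1]]]}}

```text
time: 32.05
eef_pos: [0.4416, 0.0239, 0.215]
tcp_rot: [0.998, 0.068, 0.018, 0.002]
contact_force: [0.9, 0.8, 0.6]
opening: 0.998
```

```bash
python3 plan.py -1 ".430 .021 .12 8 0 4"
```

```text
now [0.4416 0.0239 0.215 ] yaw 7.77 tilt [ 0.036 -0.002 -0.999] open 0.998 F [0.9 0.8 0.6] t 32.05
[[-0.0038,0.0002,0.0236,0.1,-0.5,-0.1,-1.0],[-0.0036,0.0002,0.0237,0.1,-0.5,-0.1,-1.0],[-0.0034,0.0002,0.0237,0.1,-0.5,-0.1,-1.0],[-0.0032,0.0003,0.0237,0.1,-0.5,-0.1,-1.0]]
```

>>> {"name": "apply_moves", "arguments": {"moves": [[[-0.005, 0, 0.023, 0.1, -0.6, 0, -1], [-0.004, 0, 0.023, 0.1, -0.6, 0, -1], [-0.004, 0, 0.022, 0, -0.5, 0, -1], [-0.003, 0, 0.015, 0, -0.3, 0, -1], [0, 0, 0, 0, 0, 0, -1]]]}}

```text
time: 32.55
eef_pos: [0.4321, 0.0221, 0.1352]
tcp_rot: [0.998, 0.068, 0.006, 0.003]
contact_force: [0.2, 0.4, -0.2]
opening: 1.001
```

```bash
python3 plan.py -1 ".430 .021 .037 8 0 6"
```

```text
now [0.4321 0.0221 0.1352] yaw 7.78 tilt [ 0.013 -0.005 -1.   ] open 1.001 F [ 0.2  0.4 -0.2] t 32.55
[[-0.0006,0.0,0.0164,0.1,-0.1,-0.0,-1.0],[-0.0005,0.0,0.0164,0.1,-0.1,-0.0,-1.0],[-0.0005,0.0001,0.0164,0.1,-0.1,-0.0,-1.0],[-0.0005,0.0001,0.0164,0.1,-0.1,-0.0,-1.0],[-0.0004,0.0001,0.0164,0.1,-0.1,-0.0,-1.0],[-0.0004,0.0001,0.0164,0.1,-0.1,-0.0,-1.0]]
```

>>> {"name": "apply_moves", "arguments": {"moves": [[[-0.002, 0, 0.015, 0.2, -0.3, 0, -1], [-0.001, 0, 0.015, 0.1, -0.3, 0, -1], [-0.001, 0, 0.015, 0, -0.1, 0, -1], [-0.001, 0, 0.015, 0, 0, 0, -1], [0, 0, 0.012, 0, 0, 0, -1], [0, 0, 0.006, 0, 0, 0, -1], [0, 0, 0, 0, 0, 0, -1]]]}}

```text
time: 33.25
eef_pos: [0.4329, 0.0213, 0.0571]
tcp_rot: [0.998, 0.068, 0.005, 0.001]
contact_force: [0.4, -0.7, 0.6]
opening: 1.001
```

```bash
python3 plan.py -1 ".430 .021 .037 8 0 1"
```

```text
now [0.4329 0.0213 0.0571] yaw 7.85 tilt [ 0.009 -0.002 -1.   ] open 1.001 F [ 0.4 -0.7  0.6] t 33.25
[[-0.0031,-0.0002,0.02,0.2,-0.5,-0.1,-1.0]]
```

>>> {"name": "apply_moves", "arguments": {"moves": [[[-0.002, 0, 0.008, 0, -0.3, 0, -1], [-0.001, 0, 0.007, 0, -0.2, 0, -1], [0, 0, 0.003, 0, 0, 0, -1], [0, 0, 0, 0, 0, 0, -1], [0, 0, 0, 0, 0, 0, 1], [0, 0, 0, 0, 0, 0, 1], [0, 0, 0, 0, 0, 0, 1], [0, 0, 0, 0, 0, 0, 1], [0, 0, 0, 0, 0, 0, 1], [0, 0, 0, 0, 0, 0, 1], [0, 0, 0, 0, 0, 0, 1]]], "force": 35}}

```text
time: 34.35
eef_pos: [0.4323, 0.0203, 0.04]
tcp_rot: [0.998, 0.069, 0.003, 0.002]
contact_force: [0.3, -0.8, -0.2]
opening: 0.502
```

```bash
python3 plan.py 1 ".431 .021 .12 8 0 3" ".579 .005 .13 5 0"
```

```text
now [0.4323 0.0203 0.04  ] yaw 7.86 tilt [ 0.006 -0.004 -1.   ] open 0.502 F [ 0.3 -0.8 -0.2] t 34.35
[[-0.0002,-0.0001,-0.0267,0.1,-0.1,-0.0,1.0],[-0.0003,-0.0002,-0.0267,0.1,-0.1,-0.0,1.0],[-0.0003,-0.0002,-0.0267,0.1,-0.1,-0.0,1.0],[0.0361,0.0091,-0.0025,-0.0,-0.0,0.8,1.0],[0.0362,0.0086,-0.0025,-0.0,-0.0,0.8,1.0],[0.0363,0.0082,-0.0025,-0.0,-0.0,0.8,1.0],[0.0364,0.0077,-0.0025,-0.0,-0.0,0.8,1.0]]
```

>>> {"name": "apply_moves", "arguments": {"moves": [[[0, 0, -0.02, 0, 0, 0, 1], [0, 0, -0.025, 0, 0, 0, 1], [0, 0, -0.02, 0, 0, 0, 1], [0.03, 0.008, 0, 0, 0, 0.5, 1], [0.036, 0.0085, 0, 0, 0, 0.5, 1], [0.036, 0.008, 0, 0, 0, 0.5, 1], [0.025, 0.007, 0, 0, 0, 0.5, 1], [0.012, 0.004, 0, 0, 0, 0, 1], [0, 0, 0, 0, 0, 0, 1]]]}}

```text
time: 35.25
eef_pos: [0.5741, 0.0031, 0.1025]
tcp_rot: [0.999, 0.051, -0.002, 0.001]
contact_force: [0.1, -0.4, -1.9]
opening: 0.501
```

```bash
python3 plan.py 1 ".5795 .005 .05 6 0 4"
```

```text
now [0.5741 0.0031 0.1025] yaw 5.79 tilt [-0.004 -0.002 -1.   ] open 0.501 F [ 0.1 -0.4 -1.9] t 35.25
[[0.0014,-0.0004,0.0131,0.0,0.1,-0.1,1.0],[0.0014,-0.0004,0.0131,0.0,0.1,-0.1,1.0],[0.0014,-0.0004,0.0131,0.0,0.1,-0.1,1.0],[0.0014,-0.0003,0.0131,0.0,0.1,-0.1,1.0]]
```

>>> {"name": "apply_moves", "arguments": {"moves": [[[0.0015, 0, 0.013, 0, 0.1, 0, 1], [0.0015, 0, 0.013, 0, 0.1, 0, 1], [0.001, 0, 0.013, 0, 0, 0, 1], [0.001, 0, 0.008, 0, 0, 0, 1], [0, 0, 0.004, 0, 0, 0, 1], [0, 0, 0, 0, 0, 0, 1]]]}}

```text
time: 35.85
eef_pos: [0.573, 0.005, 0.0432]
tcp_rot: [0.999, 0.051, -0.005, -0.0]
contact_force: [-0.2, 0.3, -1.7]
opening: 0.5
```

```bash
python3 plan.py 1 ".5795 .005 .042 6 0 2"
```

```text
now [0.573  0.005  0.0432] yaw 5.82 tilt [-0.01  0.   -1.  ] open 0.5 F [-0.2  0.3 -1.7] t 35.85
[[0.0032,0.0003,0.0006,-0.0,0.3,-0.1,1.0],[0.0032,0.0003,0.0006,-0.0,0.3,-0.1,1.0]]
```

>>> {"name": "apply_moves", "arguments": {"moves": [[[0.003, 0, 0, 0, 0.3, 0, 1], [0.002, 0, 0, 0, 0.3, 0, 1], [0, 0, 0, 0, 0, 0, 1]]]}}

```text
time: 36.15
eef_pos: [0.5791, 0.0055, 0.044]
tcp_rot: [0.999, 0.051, 0.001, -0.0]
contact_force: [0.1, -0.7, -1.8]
opening: 0.505
```

```bash
python3 plan.py 1 ".5795 .005 .042 6 0 2"
```

```text
now [0.5791 0.0055 0.044 ] yaw 5.83 tilt [ 0.003  0.001 -1.   ] open 0.505 F [ 0.1 -0.7 -1.8] t 36.15
[[0.0002,0.0003,0.001,-0.0,-0.1,-0.1,1.0],[0.0002,0.0003,0.001,-0.0,-0.1,-0.1,1.0]]
```

>>> {"name": "apply_moves", "arguments": {"moves": [[[0, 0, 0.0012, 0, 0, 0, 1], [0, 0, 0.001, 0, 0, 0, 1], [0, 0, 0.0005, 0, 0, 0, 1], [0, 0, 0, 0, 0, 0, 1]]]}}

```text
time: 36.55
eef_pos: [0.5802, 0.0053, 0.0426]
tcp_rot: [0.999, 0.051, 0.003, -0.0]
contact_force: [0.1, -0.5, -2.9]
opening: 0.507
```

```bash
python3 plan.py 1 ".5795 .005 .042 6 0 2"
```

```text
now [0.5802 0.0053 0.0426] yaw 5.83 tilt [ 0.006  0.    -1.   ] open 0.507 F [ 0.1 -0.5 -2.9] t 36.55
[[-0.0004,0.0001,0.0003,0.0,-0.2,-0.1,1.0],[-0.0004,0.0001,0.0003,0.0,-0.2,-0.1,1.0]]
```

>>> {"name": "apply_moves", "arguments": {"moves": [[[0, 0, 0.0008, 0, 0, 0, 1], [0, 0, 0, 0, 0, 0, -1], [0, 0, 0, 0, 0, 0, -1], [0, 0, 0, 0, 0, 0, -1], [0, 0, 0, 0, 0, 0, -1], [0, 0, 0, 0, 0, 0, -1], [0, 0, 0, 0, 0, 0, -1], [0, 0, -0.015, 0, 0, 0, -1], [0, 0, -0.03, 0, 0, 0, -1], [0, 0, -0.045, 0, 0, 0, -1], [0, 0, -0.045, 0, 0, 0, -1], [0, 0, -0.045, 0, 0, 0, -1]]]}}

```text
time: 37.75
eef_pos: [0.5752, 0.0058, 0.2239]
tcp_rot: [0.999, 0.051, -0.004, -0.002]
contact_force: [0.5, -0.5, 0.1]
opening: 0.998
```

```bash
python3 plan.py -1 ".43 -.19 .28 6 0" ".32 -.40 .28 6 0"
```

```text
now [0.5752 0.0058 0.2239] yaw 5.82 tilt [-0.008  0.003 -1.   ] open 0.998 F [ 0.5 -0.5  0.1] t 37.75
[[-0.0275,0.03,-0.0092,-0.0,0.1,-0.0,-1.0],[-0.0275,0.03,-0.0093,-0.0,0.1,-0.0,-1.0],[-0.0275,0.03,-0.0093,-0.0,0.1,-0.0,-1.0],[-0.0275,0.0299,-0.0093,-0.0,0.1,-0.0,-1.0],[-0.0275,0.0299,-0.0093,-0.0,0.1,-0.0,-1.0],[-0.0275,0.0299,-0.0093,-0.0,0.1,-0.0,-1.0],[-0.0219,0.0329,0.0,0.0,0.0,0.0,-1.0],[-0.0219,0.0329,0.0,0.0,0.0,0.0,-1.0],[-0.0219,0.0329,0.0,0.0,0.0,0.0,-1.0],[-0.0219,0.0329,0.0,0.0,0.0,0.0,-1.0],[-0.0219,0.0329,0.0,0.0,0.0,0.0,-1.0],[-0.0219,0.0329,0.0,0.0,0.0,0.0,-1.0]]
```

>>> {"name": "apply_moves", "arguments": {"moves": [[[-0.0275, 0.03, -0.012, 0, 0.1, 0, -1], [-0.0275, 0.03, -0.012, 0, 0.1, 0, -1], [-0.0275, 0.03, -0.01, 0, 0.1, 0, -1], [-0.0275, 0.03, -0.009, 0, 0.1, 0, -1], [-0.0275, 0.03, -0.009, 0, 0, 0, -1], [-0.0275, 0.03, -0.009, 0, 0, 0, -1], [-0.022, 0.033, 0, 0, 0, 0, -1], [-0.022, 0.033, 0, 0, 0, 0, -1], [-0.022, 0.033, 0, 0, 0, 0, -1], [-0.022, 0.033, 0, 0, 0, 0, -1], [-0.02, 0.03, 0, 0, 0, 0, -1], [0, 0, 0, 0, 0, 0, -1]]]}}

```text
time: 38.95
eef_pos: [0.3335, -0.3754, 0.3149]
tcp_rot: [0.998, 0.054, 0.018, 0.011]
contact_force: [-0.4, 0.5, 0.8]
opening: 1.001
```

Run:
```python
from h import *
s=cv2.cvtColor(ctrl.read_camera("side"),cv2.COLOR_RGB2BGR);t=cv2.cvtColor(ctrl.read_camera("top"),cv2.COLOR_RGB2BGR)
cv2.imwrite('pics/tf.png',t)
o=np.zeros((600,800,3),np.uint8)
o[:300,:]=cv2.resize(t[160:280,160:480],(800,300),interpolation=cv2.INTER_CUBIC)
o[300:,:]=cv2.resize(s[150:330,100:500],(800,360),interpolation=cv2.INTER_CUBIC)[:300]
cv2.imwrite('pics/c13.png',o);print(ctrl.get_state()["eef_pos"])
```

```text
[ 0.33511319 -0.37288815  0.3148268 ]
```

View pics/c13.png

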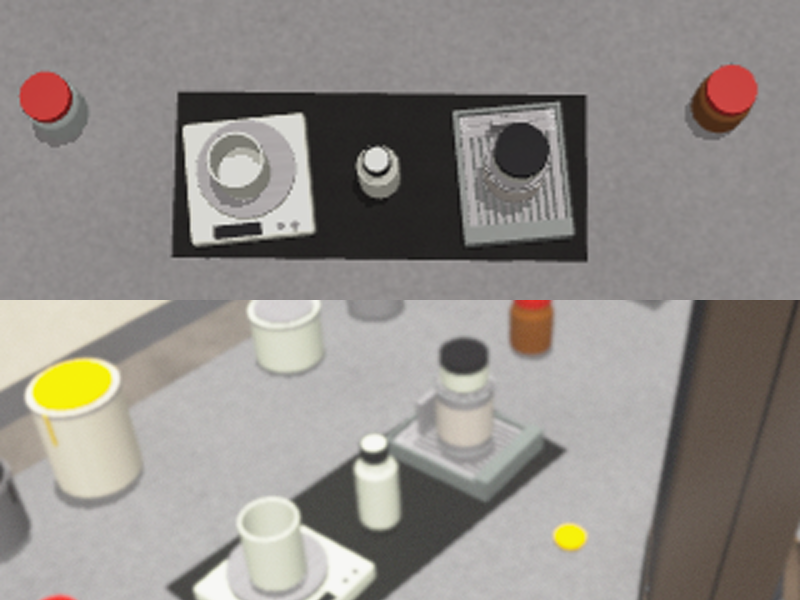

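Run:
```python
from h import *
for n,u,v,z,ref in [("bottle",310.8,224,.107,(.5836,.0046)),("cup",255.6,224,.104,(.5845,.1443)),("pot",368.4,220,.141,(.581,-.1354))]:
    p=onz("top",u,v,z)[:2];print(n,p.round(4),"off mm",((p-ref)*1000).round(1))
```

```text
bottle [0.5784 0.0035] off mm [-5.2 -1.1]
cup [0.5798 0.142 ] off mm [-4.7 -2.3]
pot [ 0.5807 -0.1384] off mm [-0.3 -3. ]
```

All the offsets are well inside tolerance and the arm is clear, so I'm handing in.

```bash
python3 -c "
from plant import ctrl
print(ctrl.sign_off())"
```

```text
the job is handed in; nothing more can be done
None
```

I set up the whole mat in the required order and handed it in at about 39 s of the 128 s allowed; the sign-off gives no verdict.

- **Tray:** I slid the grate in tilted under the lip and lowered it flat, then stood the tin on it and the pot on the tin.
- **Rest of the mat:** The white cup stands on the scale's pan and the bottle at the mat's centre. I left the yellow cup alone.

**Last check (top and side views):** Everything looked upright, the grate seated under the lip, and both jars standing upright where they began. The arm was clear, with the gripper empty.

| Item | Measured offset | Limit |
|---|---|---|
| Bottle from mat centre | about 5 mm | 15 mm |
| Cup from pan centre | about 5 mm | 15 mm |
| Pot from tray centre | about 3 mm | 12 mm, from the tin's axis |

- **Not measured at the end:** I judged the tin's own position, the pot's offset from the tin and the grate's final height by eye only. Just before I released the grate, its grip point was at 46.2 mm, inside the 43–49 mm range.
- **Disagreement:** The two cameras differed by about 3–4 mm along x on the tray and scale, and by up to 8 mm on the grate before I picked it up. For the placements I took values in between. On the first descent to the pot the arm ended about 20 mm off, so I raised it, corrected and tried again; nothing was touched.

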